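# Load the clock-part shuttle and index it to the next hole

## Task

Sort the loose clock parts into the shuttle's plywood tray: the two wooden feet flat on the floor of its larger pocket and the black clock movement flat on the floor of its smaller pocket. Then pull up the shuttle's lock plunger, slide the shuttle along its rail to the next hole, let the pin drop in, and push the plunger knob down as far as it goes; finish while still gripping the knob and holding it pressed down. Leave everything else on the bench where it is.

Things in the scene. Friction and masses are not known exactly. Their poses are not given: they have to be found in the camera images.
- rail: fixed aluminium indexing rail on a dark steel foot, 40 mm wide, 300 mm long, top face 36 mm above the bench. Origin on the bench under the first hole (where the shuttle starts); its y axis runs along the rail towards the other holes, z up. Four holes in the top, 50 mm apart: at y = 0, 50, 100 and 150 mm; each is 12 mm long along the rail, for a round-ended pin of 8 mm. The rail's x axis points level across it; the tray is on its -x side.
- carriage (a joint): travel of the shuttle (grey saddle and plywood tray in one piece) along the rail's +y, m: 0 in the first hole, 0.05 in the next one, end stop at 0.155. It slides with about 1.5 N of friction once the pin is out; the seated pin leaves it 2 mm of play either way.
- plunger (a joint): height of the lock plunger on the saddle, m: 0 at rest with the pin 9 mm deep in a hole; positive pulled up (stop at 0.014; above about 0.010 the pin clears the rail and the shuttle can slide); negative pushed home (stop at -0.004, where the knob sits on its steel collar). A spring of 1 N per mm brings it back to 0 from both sides, so it stays pushed home only while pressed (4 N). It reads about 0.009 when the pin stands on the rail between holes.
- knob (a point): centre of the plunger's black round knob, an upright cylinder of 26 mm diameter and 30 mm height, on top of the saddle; moves with shuttle and plunger, axes parallel to the rail's. At rest it is 85 mm above the bench. The saddle's flat top (62 mm across the rail, 56 mm along it) lies 53 mm above the bench; a steel collar of 22 mm diameter stands on it up to 66 mm.
- pocket_feet (a point): centre of the floor of the tray's larger pocket, for the feet: inside 130 mm across the rail (x) by 125 mm along it (y); floor 8 mm above the bench, walls 20 mm high above the floor and 4 mm thick. Axes parallel to the rail's; moves with the shuttle.
- pocket_movement (a point): centre of the floor of the tray's smaller pocket, for the movement: inside 130 mm across the rail (x) by 90 mm along it (y); floor and walls as the other pocket. Axes parallel to the rail's; moves with the shuttle.
- foot_a: one of two identical clock feet: a stepped bar of pale wood, 90 mm long (its x axis) and 22 mm wide (its y axis), 20 mm tall in all: the lower 12 mm are 90 mm long, the upper 8 mm only 56 mm long. 30 g give or take. Lies flat, step up; origin at the centre of its underside, z up. Grip it across the 22 mm.
- foot_b: one of two identical clock feet: a stepped bar of pale wood, 90 mm long (its x axis) and 22 mm wide (its y axis), 20 mm tall in all: the lower 12 mm are 90 mm long, the upper 8 mm only 56 mm long. 30 g give or take. Lies flat, step up; origin at the centre of its underside, z up. Grip it across the 22 mm.
- movement: black square clock movement, 56 by 56 mm (x, y) and 16 mm thick, with a boss and a brass shaft of 8 mm diameter up to 32 mm above its underside at the centre of its top; about 60 g. Origin at the centre of its underside, z up.
- glue_big: bystander, to be left alone: big white glue bottle, upright, 80 mm across, 190 mm tall
- glue_small: bystander, to be left alone: small white glue bottle with a pointed nozzle, upright, 44 mm across, 105 mm tall
- screwdriver: bystander, to be left alone: screwdriver lying on the bench
- brush: bystander, to be left alone: brush lying on the bench
- wood_disc: bystander, to be left alone: flat round wooden disc, 64 mm across, 10 mm thick
Not all that is in view belongs to the job. Several things have the shape of the movement; the one meant has the colours described above.

How it is judged:
By the outcome, as a careful person would: the job done as asked, in the order asked, and still so for the second after the job is handed in, while the arm keeps its last pose, push and grip.
It also fails if it takes over 72 s, if anything falls off the work surface, if the arm or the gripper's body presses on something with over 40 N, if the wrist force passes 120 N, or if a joint passes its speed limit or range.

## Robot

A 6-joint arm with a two-finger parallel gripper is mounted at the origin on the work surface. World frame = base frame: x ahead of the robot, y to its left, z up, the work surface at z = 0. Lengths are in m, angles in rad, forces in N, time in s.
With the tool pointing down it reaches from about 0.35 to 0.775 m from the base axis. Payload 5.5 kg.
Tool frame: the origin (TCP) lies at the very end of the fingers, on their centre line; the grasp point (between the pads) lies 19 mm behind it; x points along the fingers, y is the direction in which the jaws open and shut, and the axes are right-handed (so a half turn about x gives the same grasp; the last joint's range is limited). The gripper opens to 85 mm and grips with 20 to 120 N. Pads are 22 mm wide; open, the fingers measure 114 mm over their backs; the gripper's body (76 mm by 85 mm) begins 54 mm behind the grasp point. The pads swing forward as they close: fully open they stand 13 mm farther back than shut.
Start: joints at [-1.484, 0.313, 0.046, 1.304, 0, 1.431], TCP at [0.129, -0.56, 0.2] pointing down, gripper open.
Joint ranges: [-2.76, 2.76], [-0.86, 1.69], [-1.03, 1.26], [-2.2, 2.34], [-1.47, 1.5], [-3.14, 3.14]. Speed limits (rad/s): [2.57, 2.57, 3.14, 3.14, 3.14, 3.14].

## Interface

Orientations are given as a unit quaternion [w, x, y, z].
In Python, from workcell import env gives the robot as it stands.
- The arm moves only by the tool servo_tool, never from a script. Its argument "increments" is a list of rows, each an object with "offset": the shift along the tool's x, y, z in cm, a list of three; "yaw": the turn about the tool's x in degrees. In form: [{"offset": [x, y, z], "yaw": yaw}, ...]. A call has exactly 8 rows; each row is the pose to reach, as a shift and turn from the pose commanded when the call began, along the tool's axes at that moment; what a row does not reach only later rows make up. A row lasts 1/10 s, in which the tool goes at most 50 mm and 8.59 degrees, less where a joint would pass 70% of its speed; a pose out of reach is approached as far as the arm can. A call with a gripper value outside its range is refused whole. "claw" is the opening, from 0 (shut) to 1 (fully open), set as the call begins (left out, the last holds). The fingers move at their own pace and stop on an object; "force" is the grip in N (left out, the last holds). Time passes only in rows, so rows that repeat a pose let the fingers close, or fill a call up. It gives the time, the measured TCP pose, the force and the opening at its end, in the units of the state.
- env.get_state(): the state, without advancing time (a new reading comes with each control period).
- env.read_camera(name): name is "side" or "top"; returns (picture, depth): 480x640x3 uint8, red, green, blue; 480x640 float32, m along the optical axis (not along the pixel's ray), 0 where there is no reading.
- env.camera_model(name): a dict with "vertical_fov" (degrees; the focal length in pixels is half the picture's height over the tangent of half this angle, whatever the lens; pixels are square), "cx", "cy" (the principal point, pixels), "D" ([k1, k2, p1, p2, k3] as OpenCV has them; the pictures are not rectified), "world_from_camera" (4x4, takes a point from camera to world coordinates). Camera axes: x right, y up, looking along -z (the intrinsics and any distortion apply to the point x, -y, -z); pixel columns grow to the right and rows downward; lengths in m; the calibration is good to about 2 mm. A picture is of the moment at which its call begins. camera_model takes no time and is no camera call.
- env.hand_in(): hands the job in, once; it reports no verdict.
The state is a dict: "clock": time; "joint_pos": joint angles; "qvel": joint speeds; "tau": joint torques, N m; "tcp_pos": TCP position; "orientation": TCP orientation; "wrist_force": force on the tool from outside, world axes, zero at the start; "ft_torque": the same for the moment, N m; "finger_gap": finger opening in m.
Only numpy, scipy, OpenCV 4.12 (cv2) and the standard library are available. Lean on these libraries where they do the work, as an engineer would, in place of code of your own. Each camera call takes 0.05 s, during which the arm holds its last target.

## Working session

There is one attempt and no reset: what is moved stays moved. The work goes in short steps, Python scripts to look and compute and a tool call to move; the robot and the scene stay as the last step left them, time stands still between calls to the robot, and variables do not carry over. Pictures are saved under pics/ and viewed, and the job is handed in when it is done.

Besides the shell and the picture viewer there is one more tool, called after ">>>" as name(argument=value, ...), one argument or row to a line, values as JSON. servo_tool: Moves the arm, as the interface text tells. Its arguments: {"type":"object","properties":{"increments":{"type":"array","items":{"type":"object","properties":{"offset":{"type":"array","items":{"type":"number"}},"yaw":{"type":"number"}}}},"claw":{"type":"number"},"force":{"type":"number"}},"required":["increments"]}

```bash
mkdir -p pics; ls; python3 - <<'E'
from workcell import env
import cv2, numpy as np
print(env.get_state())
for n in ("top","side"):
    m=env.camera_model(n); print(n,m)
    p,d=env.read_camera(n)
    cv2.imwrite(f"pics/{n}0.png",p[:,:,::-1]); np.savez(f"{n}0.npz",p=p,d=d)
E
```

```text
pics
{'clock': 0.0, 'joint_pos': array([-1.48358789e+00,  3.13966937e-01,  4.49896950e-02,  1.30357228e+00,
       -4.75904095e-05,  1.43122743e+00]), 'qvel': array([ 4.53399741e-04, -1.18349494e-03, -5.49521624e-04,  1.46234571e-03,
        8.05875144e-07,  2.24445338e-04]), 'tau': array([-1.43795151e-03, -4.80630147e+01,  2.98530453e+01,  1.95578038e-02,
       -4.06320614e-04,  5.04654707e-06]), 'tcp_pos': array([ 0.12922638, -0.55972673,  0.19953232]), 'orientation': array([-0.07938611, -0.70256515, -0.08062626,  0.70256634]), 'wrist_force': array([-0.28800204, -0.21831738, -0.17542006]), 'ft_torque': array([-0.02039949,  0.02962229,  0.03310232]), 'finger_gap': 0.08533821193889461}
top {'vertical_fov': 54.0047515627207, 'cx': 324.2531685395178, 'cy': 235.434831452625, 'D': array([-0.06633487,  0.        ,  0.        ,  0.        ,  0.        ]), 'world_from_camera': array([[ 0.02323767,  0.99206826, -0.12353372,  0.43165857],
       [-0.99946422,  0.02590241,  0.02000863, -0.098416  ],
       [ 0.02304975,  0.12300258,  0.99213864,  1.12403393],
       [ 0.        ,  0.        ,  0.        ,  1.        ]])}
side {'vertical_fov': 42.091570944957894, 'cx': 323.69230243033894, 'cy': 243.56009206204186, 'D': array([-0.22187161,  0.        ,  0.        ,  0.        ,  0.        ]), 'world_from_camera': array([[ 0.96652733,  0.11373335, -0.2299775 ,  0.26303968],
       [-0.25560105,  0.50442529, -0.82475647, -1.24437006],
       [ 0.02220415,  0.85593216,  0.51661119,  0.7789504 ],
       [ 0.        ,  0.        ,  0.        ,  1.        ]])}
```

View pics/top0.png

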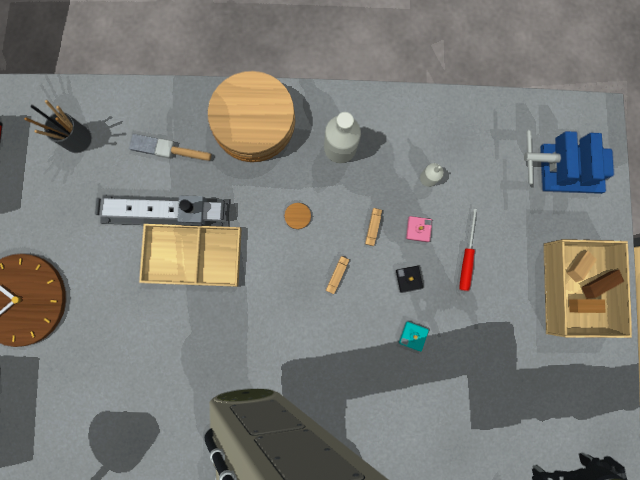

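View pics/side0.png

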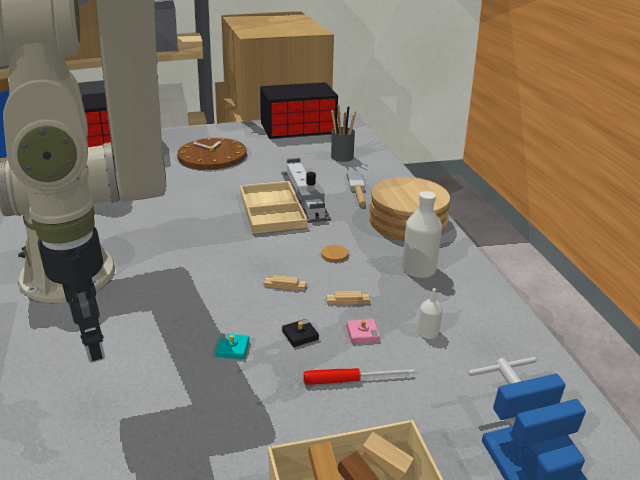

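The top view shows the feet at (374,227) and (338,274), the black movement at (409,279), the tray at x 141–240 and y 224–286 with its divider near x≈199 (so the larger pocket is on the left), and the knob at (185,206). The pink and teal movements are decoys. Next I'll measure these.

```bash
cat > h.py <<'E'
import numpy as np, cv2
from workcell import env
def K(n):
    m=env.camera_model(n); f=240/np.tan(np.radians(m["vertical_fov"]/2))
    return np.array([[f,0,m["cx"]],[0,f,m["cy"]],[0,0,1]]),np.array(m["D"]),np.array(m["world_from_camera"])
def rays(n,uv):
    k,D,T=K(n); q=cv2.undistortPoints(np.asarray(uv,float).reshape(-1,1,2),k,D).reshape(-1,2)
    c=np.c_[q[:,0],-q[:,1],-np.ones(len(q))]
    return T[:3,3],c@T[:3,:3].T      # depth-normalised
def plane(n,uv,z):
    o,r=rays(n,uv); return o+r*((z-o[2])/r[:,2])[:,None]
def cloud(n,d):
    v,u=np.mgrid[:480,:640]; o,r=rays(n,np.c_[u.ravel(),v.ravel()])
    return (o+r*d.reshape(-1,1)).reshape(480,640,3)
def rect(xy):
    (c,s,a)=cv2.minAreaRect((xy*1000).astype(np.float32))
    if s[0]<s[1]: s=s[::-1]; a+=90
    return np.round(c,1),np.round(s,1),round((a+90)%180-90,1)
E
python3 - <<'E'
from h import *
z=np.load("top0.npz"); p,d=z["p"],z["d"]; C=cloud("top",d)
print("bench z",np.median(C[300:330,250:280,2]))
hsv=cv2.cvtColor(p,cv2.COLOR_RGB2HSV)
def roi(x0,x1,y0,y1,m):
    r=np.zeros((480,640),bool); r[y0:y1,x0:x1]=1; return r&m
wood=(hsv[...,1]>70)&(hsv[...,0]<30)
for nm,b in (("A",(355,395,200,255)),("B",(318,360,248,300))):
    m=roi(*b,wood); P=C[m]; print(nm,m.sum(),np.percentile(P[:,2],[5,50,95]))
    for lo,hi in((.016,.026),(.006,.016)):
        Q=P[(P[:,2]>lo)&(P[:,2]<hi)]
        if len(Q)>5: print(lo,len(Q),rect(Q[:,:2]),Q.mean(0))
    c=rect(plane("top",np.argwhere(m)[:,::-1],.012)[:,:2]); print(" plane12",c)
m=roi(385,435,255,300,(hsv[...,2]<70)); P=C[m]
print("mov",m.sum(),np.percentile(P[:,2],[5,50,95]),rect(P[(P[:,2]>.010)&(P[:,2]<.022)][:,:2]),rect(plane("top",np.argwhere(m)[:,::-1],.016)[:,:2]))
m=roi(400,420,268,290,(hsv[...,1]>110)&(hsv[...,2]>90)); print("brass",np.argwhere(m)[:,::-1].mean(0),plane("top",[np.argwhere(m)[:,::-1].mean(0)],.032),C[m][:,2].max())
# tray / knob / saddle by height
def hm(b,lo,hi): 
    m=roi(*b,(C[...,2]>lo)&(C[...,2]<hi)); return C[m]
b=(90,245,185,295)
T=hm((130,245,222,290),.022,.034);print("tray top",len(T),rect(T[:,:2]))
F=hm((130,245,222,290),.004,.013);print("floor",len(F))
S=hm(b,.048,.058);print("saddle",len(S),rect(S[:,:2]))
N=hm(b,.090,.11);print("knob",len(N),rect(N[:,:2]),np.median(N,0))
R=hm((95,165,190,225),.031,.040);print("rail",len(R),rect(R[:,:2]))
big=cv2.resize(p[180:310,90:440],None,fx=2.28,fy=2.28,interpolation=cv2.INTER_CUBIC);cv2.imwrite("pics/crop0.png",big[...,::-1])
E
```

```text
bench z 0.0013555427450161472
A 363 [0.00943296 0.01889683 0.02392418]
0.016 222 (array([ 594.5, -238.2]), array([86.7, 21.9]), -12.0) [ 0.59447593 -0.23794501  0.02081617]
0.006 131 (array([ 595. , -237.9]), array([89.8, 21.8]), -11.7) [ 0.59292291 -0.23638418  0.01237604]
 plane12 (array([ 594.8, -238. ]), array([90.6, 23.7]), -11.8)
B 366 [0.00944995 0.01908155 0.02385326]
0.016 225 (array([ 478.5, -154.1]), array([84.2, 21.6]), -23.2) [ 0.47750407 -0.15365064  0.02082987]
0.006 127 (array([ 478. , -153.8]), array([89.3, 21.7]), -22.9) [ 0.47746891 -0.15292363  0.01267423]
 plane12 (array([ 477.8, -153.5]), array([89.8, 23. ]), -22.9)
mov 514 [0.00327474 0.01708208 0.02203431] (array([ 472.3, -324.4]), array([55.5, 54.9]), -77.6) (array([ 472.5, -324.4]), array([59. , 55.2]), -78.2)
brass [410.78571429 278.42857143] [[ 0.47209617 -0.32414283  0.032     ]] 0.03740954132738228
tray top 778 (array([519.2, 193. ]), array([228.9, 147.3]), 89.4)
floor 4991
saddle 545 (array([622.1, 265. ]), array([299.3,  62.5]), 87.8)
knob 121 (array([619.3, 190.2]), array([25. , 24.7]), -34.5) [0.61861055 0.18994453 0.10066614]
rail 1022 (array([613.2, 334.5]), array([159.3,  57.9]), 89.1)
```

View pics/crop0.png

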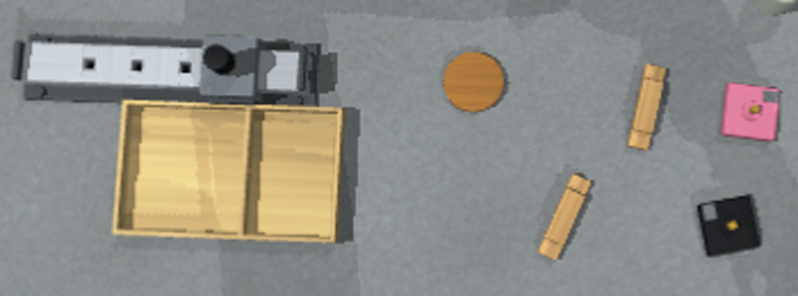

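```bash
python3 - <<'E'
from h import *
z=np.load("top0.npz"); p,d=z["p"],z["d"]; C=cloud("top",d)
hsv=cv2.cvtColor(p,cv2.COLOR_RGB2HSV); V,U=np.mgrid[:480,:640]
w=((hsv[...,1]>60)&(hsv[...,0]<32)&(U>130)&(U<250)&(V>218)&(V<295)).astype(np.uint8)
cs,_=cv2.findContours(w,0,2); c=max(cs,key=cv2.contourArea)
q=plane("top",c.reshape(-1,2),.028)[:,:2]
print("tray outline @28",rect(q), "expect 227x138")
# divider: rim points 
m=(w>0)&(C[...,2]>.02)&(C[...,2]<.036)&(V>235)&(V<275); 
mm=m&(U>175)&(U<225); P=C[mm]; print("divider y",np.median(P[:,1]),len(P), np.unique(U[mm],return_counts=True))
# holes
g=p.mean(2); hm=(g<70)&(U>105)&(U<178)&(V>200)&(V<217)
n,l,s,c=cv2.connectedComponentsWithStats(hm.astype(np.uint8))
for i in range(1,n):
    if s[i,4]>8: print("hole",c[i],s[i],plane("top",[c[i]],.036)[0])
# side cross-check
z=np.load("side0.npz"); p2,d2=z["p"],z["d"]; C2=cloud("side",d2); h2=cv2.cvtColor(p2,cv2.COLOR_RGB2HSV)
for nm,x,y,lo,hi in(("A",.5946,-.238,.004,.03),("B",.478,-.1537,.004,.03),("M",.472,-.324,.004,.024),("knobTop",.619,.19,.094,.11)):
    m=(np.hypot(C2[...,0]-x,C2[...,1]-y)<.055)&(C2[...,2]>lo)&(C2[...,2]<hi)
    P=C2[m]; print(nm,len(P),rect(P[:,:2]),P[:,2].max())
m=(C2[...,0]>.42)&(C2[...,0]<.60)&(C2[...,1]>.05)&(C2[...,1]<.34)&(C2[...,2]>.023)&(C2[...,2]<.034)&(h2[...,1]>60)&(h2[...,0]<32)
print("side tray",rect(C2[m][:,:2]))
# stack
m=(U>205)&(U<297)&(V>68)&(V<165)&(C[...,2]>.02)&(hsv[...,1]>70); P=C[m]; print("stack",P.min(0),P.max(0))
from scipy.spatial.transform import Rotation as R
q=env.get_state()["orientation"]; print(R.from_quat(q[[1,2,3,0]]).as_matrix().round(4))
E
```

```text
tray outline @28 (array([515.7, 191.7]), array([231.7, 139.9]), 89.5) expect 227x138
divider y 0.17517126283980836 106 (array([195, 196, 197, 198, 199]), array([13, 28, 35, 20, 10]))
hole [129. 208.] [128 207   3   3   9] [0.62011881 0.34011873 0.036     ]
hole [150. 209.] [149 208   3   3   9] [0.61895227 0.29000975 0.036     ]
hole [171.  209.5] [170 208   3   4  12] [0.61899249 0.24025449 0.036     ]
A 478 (array([ 595.4, -228. ]), array([91.9, 80.8]), 7.3) 0.02356050507044838
B 434 (array([ 479.8, -154.9]), array([94.5, 41.9]), -34.8) 0.02482550059157418
M 648 (array([ 472.2, -330.8]), array([90.5, 75.1]), 44.6) 0.023388726426907702
knobTop 54 (array([621.9, 187.5]), array([27.7, 23.4]), 76.5) 0.10429616316932278
side tray (array([520., 190.]), array([239.6, 142.1]), 88.4)
stack [ 0.43165857 -0.098416    0.02001118] [0.94317256 0.1693023  1.12403393]
[[-1.000e-04  2.248e-01 -9.744e-01]
 [ 1.700e-03 -9.744e-01 -2.248e-01]
 [-1.000e+00 -1.700e-03 -3.000e-04]]
```

```bash
cat >> h.py <<'E'
from scipy.spatial.transform import Rotation as R
def go(*targets):
    """targets (x,y,z[m],jaw angle deg) -> offset cm / yaw deg from present pose"""
    s=env.get_state(); q=s["orientation"]; M=R.from_quat(q[[1,2,3,0]]).as_matrix(); p=s["tcp_pos"]
    a=np.degrees(np.arctan2(M[1,1],M[0,1]))
    print("t %.2f tcp %s jaw %.1f j %s F %s gap %.1f"%(s["clock"],(p*1000).round(1),a,np.degrees(s["joint_pos"]).round(0),s["wrist_force"].round(1),s["finger_gap"]*1000), "xaxis",M[:,0].round(3))
    for t in targets:
        o=M.T@(np.array(t[:3])-p)*100
        y=-((t[3]-a+180)%360-180)
        print(t,"->",o.round(2),"yaw",round(y,1))
E
python3 -c "
from h import *
go((.472,-.324,.1,12),(.472,-.324,.04,12))"
```

```text
t 0.10 tcp [ 129.2 -559.8  199.6] jaw -77.0 j [-85.  18.   3.  75.   0.  82.] F [ 1.  -1.  -0.7] gap 85.1 xaxis [-0.     0.002 -1.   ]
(0.472, -0.324, 0.1, 12) -> [  9.99 -15.25 -38.7 ] yaw -89.0
(0.472, -0.324, 0.04, 12) -> [ 15.99 -15.24 -38.69] yaw -89.0
```

>>> servo_tool(
  increments=[
    {"offset": [1,-2,-5],"yaw": -8.5},
    {"offset": [2,-4,-10],"yaw": -17},
    {"offset": [3,-6,-15],"yaw": -25.5},
    {"offset": [4,-8,-20],"yaw": -34},
    {"offset": [5,-10,-25],"yaw": -42.5},
    {"offset": [6,-12,-30],"yaw": -51},
    {"offset": [7,-14,-35],"yaw": -59.5},
    {"offset": [8,-15.2,-38.7],"yaw": -68},
  ],
  claw=0.9,
  force=40,
)

```text
clock: 0.9
tcp_pos: [0.4542, -0.336, 0.1251]
orientation: [-0.461, -0.536, -0.461, 0.536]
wrist_force: [0.7, -0.8, -0.2]
finger_gap: 0.077
```

```bash
python3 -c "
from h import *
go((.472,-.324,.06,12),(.472,-.324,.004,12))"
```

```text
t 0.90 tcp [ 454.2 -336.   125.1] jaw -8.7 j [-45.  19.  -7.  64.  -0.  54.] F [ 0.7 -0.8 -0.2] gap 77.0 xaxis [-0. -0. -1.]
(0.472, -0.324, 0.06, 12) -> [ 6.51  1.58 -1.45] yaw -20.7
(0.472, -0.324, 0.004, 12) -> [12.11  1.58 -1.45] yaw -20.7
```

>>> servo_tool(
  increments=[
    {"offset": [0,0,0],"yaw": -8.5},
    {"offset": [2,0,0],"yaw": -17},
    {"offset": [4,0,0],"yaw": -21},
    {"offset": [6,0,0],"yaw": -21},
    {"offset": [7,0,0],"yaw": -21},
    {"offset": [8,0,0],"yaw": -21},
    {"offset": [8,0,0],"yaw": -21},
    {"offset": [8,0,0],"yaw": -21},
  ],
)

```text
clock: 1.7
tcp_pos: [0.4531, -0.3379, 0.0459]
orientation: [0.55, 0.445, 0.549, -0.445]
wrist_force: [0.1, -0.6, -0.0]
finger_gap: 0.0767
```

```bash
python3 -c "
from h import *
go((.472,-.324,.003,12))
p,d=env.read_camera('top');cv2.imwrite('pics/m1.png',cv2.resize(p[190:340,330:490],None,fx=4,fy=4)[...,::-1])"
```

```text
t 1.70 tcp [ 453.1 -337.9   45.9] jaw 12.0 j [-45.  22. -14.  54.  -0.  33.] F [ 0.1 -0.6 -0. ] gap 76.7 xaxis [ 0. -0. -1.]
(0.472, -0.324, 0.003, 12) -> [ 4.29  2.14 -0.97] yaw -0.0
```

View pics/m1.png

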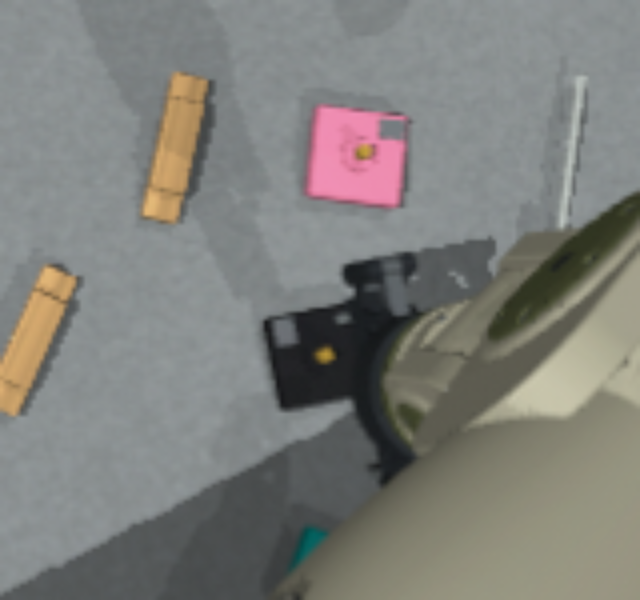

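The hand stands about 23 mm short of the black movement, because the rows were speed-limited. I'll correct that and then descend.

>>> servo_tool(
  increments=[
    {"offset": [0,1.1,-0.5],"yaw": 0},
    {"offset": [0,2.1,-1.0],"yaw": 0},
    {"offset": [0,2.1,-1.0],"yaw": 0},
    {"offset": [1.5,2.1,-1.0],"yaw": 0},
    {"offset": [3,2.1,-1.0],"yaw": 0},
    {"offset": [4.2,2.1,-1.0],"yaw": 0},
    {"offset": [4.2,2.1,-1.0],"yaw": 0},
    {"offset": [4.2,2.1,-1.0],"yaw": 0},
  ],
)

```text
clock: 2.55
tcp_pos: [0.4713, -0.3233, 0.0035]
orientation: [0.549, 0.445, 0.55, -0.445]
wrist_force: [0.2, -0.5, -0.4]
finger_gap: 0.0769
```

>>> servo_tool(
  increments=[
    {"offset": [0,0,0],"yaw": 0},
    {"offset": [0,0,0],"yaw": 0},
    {"offset": [0,0,0],"yaw": 0},
    {"offset": [0,0,0],"yaw": 0},
    {"offset": [0,0,0],"yaw": 0},
    {"offset": [-1,0,0],"yaw": 0},
    {"offset": [-3,0,0],"yaw": 0},
    {"offset": [-6,0,0],"yaw": 0},
  ],
  claw=0.4,
  force=40,
)

```text
clock: 3.35
tcp_pos: [0.4703, -0.3224, 0.0633]
orientation: [0.548, 0.445, 0.551, -0.445]
wrist_force: [1.0, 0.3, 0.0]
finger_gap: 0.0343
```

```bash
python3 -c "
from h import *
go((.518,.1275,.12,-.6))
p,d=env.read_camera('side');cv2.imwrite('pics/m2.png',cv2.resize(p[200:400,150:420],None,fx=2.5,fy=2.5)[...,::-1])"
```

```text
t 3.35 tcp [ 470.3 -322.4   63.3] jaw 12.0 j [-43.  22. -11.  57.  -0.  36.] F [1.  0.3 0. ] gap 34.3 xaxis [-0.003  0.002 -1.   ]
(0.518, 0.1275, 0.12, -0.6) -> [ -5.59  14.01 -43.03] yaw 12.6
```

View pics/m2.png

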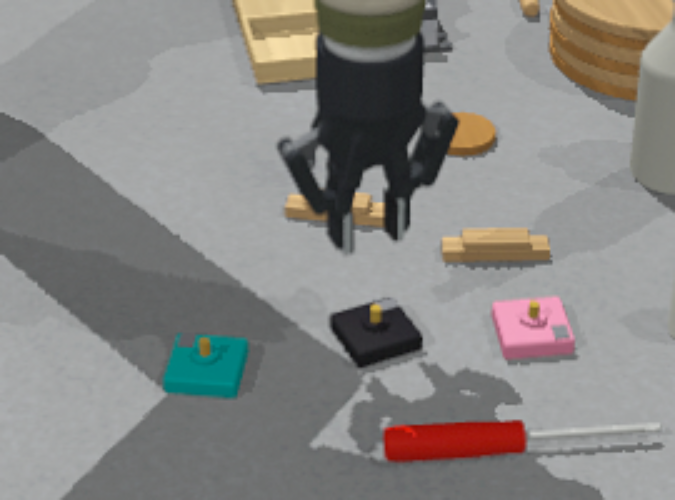

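The black movement was not picked up: the gap is 34 mm and it is still on the bench. I'll re-measure it.

```bash
python3 - <<'E'
from h import *
p,d=env.read_camera('side'); C=cloud('side',d); h=cv2.cvtColor(p,cv2.COLOR_RGB2HSV);V,U=np.mgrid[:480,:640]
m=(h[...,2]<70)&(U>275)&(U<325)&(V>315)&(V<352); P=C[m]; Q=P[(P[:,2]>.013)&(P[:,2]<.024)];print(len(Q),rect(Q[:,:2]))
m=(h[...,1]>120)&(U>290)&(U<310)&(V>315)&(V<335); c=np.argwhere(m)[:,::-1]; print(c.mean(0),plane('side',[[c[:,0].mean(),c[:,1].min()+1]],.032))
z=np.load('side0.npz')['p'];h=cv2.cvtColor(z,cv2.COLOR_RGB2HSV)
m=(h[...,1]>120)&(U>290)&(U<310)&(V>315)&(V<335); c=np.argwhere(m)[:,::-1]; print('before',c.mean(0),plane('side',[[c[:,0].mean(),c[:,1].min()+1]],.032))
cv2.imwrite('pics/m3.png',np.vstack([cv2.resize(a[300:370,260:350],None,fx=4,fy=4) for a in (z,p)])[...,::-1])
E
```

```text
432 (array([ 473.9, -328.1]), array([56.2, 56. ]), -78.4)
[299.66666667 325.03333333] [[ 0.47518826 -0.32677291  0.032     ]]
before [299.75    325.21875] [[ 0.47534397 -0.32680888  0.032     ]]
```

View pics/m3.png

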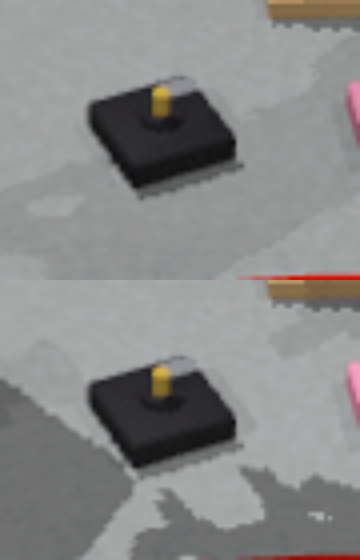

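>>> servo_tool(
  increments=[
    {"offset": [0,0.2,0.3],"yaw": 0},
    {"offset": [0,0.2,0.3],"yaw": 0},
    {"offset": [0,0.2,0.3],"yaw": 0},
    {"offset": [0,0.2,0.3],"yaw": 0},
    {"offset": [1,0.2,0.3],"yaw": 0},
    {"offset": [2,0.2,0.3],"yaw": 0},
    {"offset": [3,0.2,0.3],"yaw": 0},
    {"offset": [3,0.2,0.3],"yaw": 0},
  ],
  claw=0.9,
)

```text
clock: 4.25
tcp_pos: [0.4726, -0.3247, 0.0311]
orientation: [0.548, 0.445, 0.551, -0.445]
wrist_force: [0.4, -0.6, 0.6]
finger_gap: 0.077
```

>>> servo_tool(
  increments=[
    {"offset": [1,0,0],"yaw": 0},
    {"offset": [2,0,0],"yaw": 0},
    {"offset": [3,0,0],"yaw": 0},
    {"offset": [3,0,0],"yaw": 0},
    {"offset": [3,0,0],"yaw": 0},
    {"offset": [3,0,0],"yaw": 0},
    {"offset": [3,0,0],"yaw": 0},
    {"offset": [3,0,0],"yaw": 0},
  ],
)

```text
clock: 5.05
tcp_pos: [0.4743, -0.3263, 0.004]
orientation: [0.55, 0.445, 0.549, -0.445]
wrist_force: [0.3, 0.3, -0.7]
finger_gap: 0.0768
```

>>> servo_tool(
  increments=[
    {"offset": [0,0,0],"yaw": 0},
    {"offset": [0,0,0],"yaw": 0},
    {"offset": [0,0,0],"yaw": 0},
    {"offset": [0,0,0],"yaw": 0},
    {"offset": [0,0,0],"yaw": 0},
    {"offset": [0,0,0],"yaw": 0},
    {"offset": [0,0,0],"yaw": 0},
    {"offset": [0,0,0],"yaw": 0},
  ],
  claw=0.4,
  force=40,
)

```text
clock: 5.85
tcp_pos: [0.4739, -0.326, 0.0035]
orientation: [0.549, 0.445, 0.549, -0.445]
wrist_force: [0.9, -0.4, -0.4]
finger_gap: 0.0343
```

```bash
python3 -c "
from h import *
p,d=env.read_camera('side');cv2.imwrite('pics/m4.png',cv2.resize(p[250:370,240:380],None,fx=5,fy=5)[...,::-1])
p,d=env.read_camera('top');cv2.imwrite('pics/m5.png',cv2.resize(p[190:340,330:490],None,fx=4,fy=4)[...,::-1])"
```

```text
(no output)
```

View pics/m4.png

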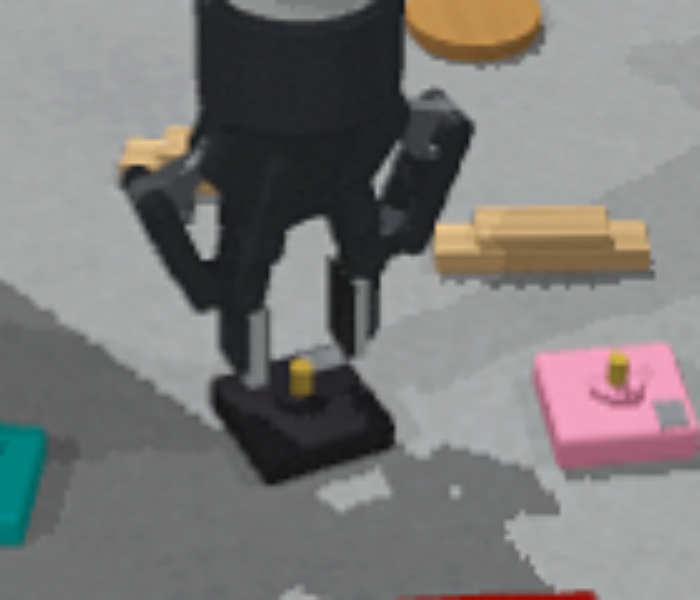

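View pics/m5.png

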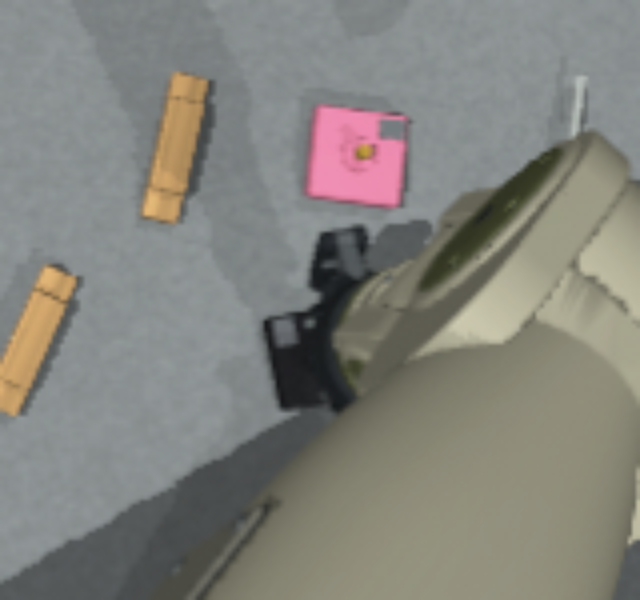

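```bash
python3 - <<'E'
from h import *
p,d=env.read_camera('side'); C=cloud('side',d)
for cx,cy in((232,365),(258,320),(258,345),(258,365),(256,380),(360,290),(358,320),(352,345),(340,300),(340,340)):
    u,v=240+cx//5,250+cy//5; print((u,v),p[v,u],(C[v,u]*1000).round(0))
go()
E
```

```text
(286, 323) [88 90 91] [ 446. -340.   47.]
(291, 314) [119 124 124] [ 455. -342.   69.]
(291, 319) [119 124 123] [ 454. -345.   59.]
(291, 323) [119 124 123] [ 455. -343.   48.]
(291, 326) [115 119 119] [ 455. -343.   41.]
(312, 308) [118 124 122] [ 498. -332.   68.]
(311, 314) [111 116 115] [ 496. -332.   54.]
(310, 319) [25 23 26] [ 494. -334.   44.]
(308, 310) [23 24 25] [ 491. -327.   61.]
(308, 318) [31 32 33] [ 492. -324.   39.]
t 6.00 tcp [ 474.  -326.     3.5] jaw 12.0 j [-43.  26. -15.  49.  -0.  35.] F [-0.1  0.4  0.9] gap 33.6 xaxis [ 0. -0. -1.]
```

```bash
python3 - <<'E'
from h import *
z=np.load('side0.npz'); C=cloud('side',z['d'])
for u,v in((95,357),(98,355),(92,358),(96,350),(95,345)): print((u,v),z['p'][v,u],(C[v,u]*1000).round(0))
m=(C[...,2]<.26)&(C[...,2]>.02)&(abs(C[...,0]-.129)<.08)&(abs(C[...,1]+.56)<.08)
P=C[m]; i=np.argsort(P[:,2])[:15]; print((P[i]*1000).round(0))
p,d=env.read_camera('side'); C=cloud('side',d)
m=(np.hypot(C[...,0]-.474,C[...,1]+.326)<.06)&(C[...,2]>.025)&(C[...,2]<.08); P=C[m]; i=np.argsort(P[:,2])[:25]; print((P[i]*1000).round(0))
E
```

```text
(95, 357) [31 32 34] [ 141. -615.  256.]
(98, 355) [31 33 36] [ 145. -614.  258.]
(92, 358) [26 27 30] [ 137. -617.  257.]
(96, 350) [29 31 33] [ 144. -614.  266.]
(95, 345) [28 29 31] [ 144. -614.  274.]
[[ 139. -607.  243.]
 [ 134. -609.  243.]
 [ 147. -606.  244.]
 [ 138. -609.  244.]
 [ 132. -610.  245.]
 [ 145. -607.  245.]
 [ 133. -611.  245.]
 [ 138. -608.  245.]
 [ 140. -608.  245.]
 [ 136. -610.  245.]
 [ 141. -609.  245.]
 [ 146. -608.  245.]
 [ 134. -610.  245.]
 [ 150. -607.  246.]
 [ 146. -606.  246.]]
[[ 473. -331.   26.]
 [ 477. -329.   26.]
 [ 473. -330.   27.]
 [ 475. -330.   27.]
 [ 471. -330.   28.]
 [ 472. -327.   28.]
 [ 474. -335.   28.]
 [ 475. -329.   29.]
 [ 473. -329.   29.]
 [ 477. -331.   30.]
 [ 475. -324.   30.]
 [ 476. -328.   30.]
 [ 477. -322.   31.]
 [ 472. -328.   31.]
 [ 478. -327.   32.]
 [ 473. -330.   32.]
 [ 473. -324.   32.]
 [ 478. -325.   32.]
 [ 472. -327.   33.]
 [ 475. -328.   33.]
 [ 474. -325.   33.]
 [ 452. -336.   33.]
 [ 477. -332.   34.]
 [ 499. -329.   34.]
 [ 491. -321.   35.]]
```

The depth image puts the fingertips about 30 mm higher than the reported TCP, both at the start (≈243 against 200, of which 13 mm is the open-finger setback) and now (≈34 against 3.5). The fingers closed in the air above the movement. I'll open, go down in steps, and check against the camera and wrist force.

>>> servo_tool(
  increments=[
    {"offset": [0,0,0],"yaw": 0},
    {"offset": [0,0,0],"yaw": 0},
    {"offset": [0,0,0],"yaw": 0},
    {"offset": [0,0,0],"yaw": 0},
    {"offset": [0.5,0,0],"yaw": 0},
    {"offset": [1,0,0],"yaw": 0},
    {"offset": [1.5,0,0],"yaw": 0},
    {"offset": [1.5,0,0],"yaw": 0},
  ],
  claw=0.84,
)

```text
clock: 6.85
tcp_pos: [0.4732, -0.3253, -0.0126]
orientation: [0.549, 0.445, 0.55, -0.445]
wrist_force: [-1.1, -0.6, -1.1]
finger_gap: 0.072
```

```bash
python3 - <<'E'
from h import *
go()
p,d=env.read_camera('side'); C=cloud('side',d)
cv2.imwrite('pics/m6.png',cv2.resize(p[250:370,240:380],None,fx=5,fy=5)[...,::-1])
a=np.radians(12); D=(C-[.474,-.326,0])[...,:2]@np.array([np.cos(a),np.sin(a)])
m=(np.hypot(C[...,0]-.474,C[...,1]+.326)<.075)&(C[...,2]>.008)&(C[...,2]<.08)
for nm,k in(("neg",m&(D<-.034)),("pos",m&(D>.034))):
    P=C[k]; print(nm,len(P)); i=np.argsort(P[:,2])[:12]; print((P[i]*1000).round(0).tolist())
E
```

```text
t 6.85 tcp [ 473.2 -325.3  -12.6] jaw 12.0 j [-43.  27. -16.  47.  -0.  35.] F [-1.1 -0.6 -1.1] gap 72.0 xaxis [-0.001  0.001 -1.   ]
neg 248
[[432.0, -339.0, 27.0], [435.0, -343.0, 27.0], [433.0, -344.0, 29.0], [434.0, -341.0, 29.0], [439.0, -343.0, 29.0], [437.0, -346.0, 30.0], [437.0, -345.0, 31.0], [432.0, -341.0, 32.0], [435.0, -344.0, 33.0], [429.0, -344.0, 34.0], [434.0, -348.0, 34.0], [432.0, -339.0, 35.0]]
pos 245
[[516.0, -324.0, 25.0], [509.0, -321.0, 26.0], [510.0, -318.0, 27.0], [508.0, -315.0, 27.0], [511.0, -322.0, 27.0], [509.0, -327.0, 29.0], [513.0, -328.0, 29.0], [508.0, -311.0, 29.0], [507.0, -314.0, 29.0], [516.0, -326.0, 29.0], [509.0, -320.0, 31.0], [511.0, -328.0, 31.0]]
```

View pics/m6.png

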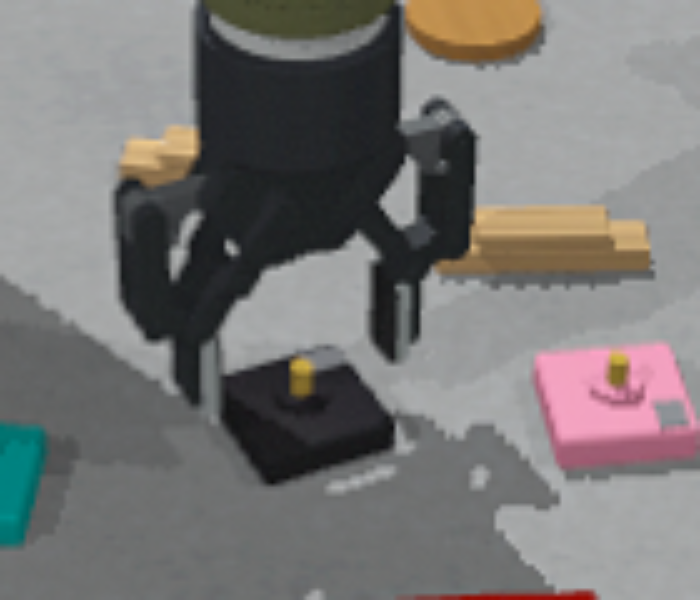

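The tips are at about 26 mm, straddling the movement, which confirms the 30 mm offset. I'll lower 17 mm more and close.

>>> servo_tool(
  increments=[
    {"offset": [0.4,0,0],"yaw": 0},
    {"offset": [0.8,0,0],"yaw": 0},
    {"offset": [1.1,0,0],"yaw": 0},
    {"offset": [1.4,0,0],"yaw": 0},
    {"offset": [1.6,0,0],"yaw": 0},
    {"offset": [1.6,0,0],"yaw": 0},
    {"offset": [1.6,0,0],"yaw": 0},
    {"offset": [1.6,0,0],"yaw": 0},
  ],
)

```text
clock: 7.7
tcp_pos: [0.4741, -0.3261, -0.0273]
orientation: [0.55, 0.445, 0.549, -0.445]
wrist_force: [-0.3, -0.2, -0.7]
finger_gap: 0.0721
```

>>> servo_tool(
  increments=[
    {"offset": [0,0,0],"yaw": 0},
    {"offset": [0,0,0],"yaw": 0},
    {"offset": [0,0,0],"yaw": 0},
    {"offset": [0,0,0],"yaw": 0},
    {"offset": [0,0,0],"yaw": 0},
    {"offset": [0,0,0],"yaw": 0},
    {"offset": [0,0,0],"yaw": 0},
    {"offset": [0,0,0],"yaw": 0},
  ],
  claw=0.4,
  force=40,
)

```text
clock: 8.5
tcp_pos: [0.4743, -0.3263, -0.027]
orientation: [0.55, 0.445, 0.549, -0.445]
wrist_force: [-0.2, 0.4, 5.8]
finger_gap: 0.0545
```

>>> servo_tool(
  increments=[
    {"offset": [-1,0,0],"yaw": 0},
    {"offset": [-2.5,0,0],"yaw": 0},
    {"offset": [-4.5,0,0],"yaw": 0},
    {"offset": [-6.5,0,0],"yaw": 0},
    {"offset": [-8.5,0,0],"yaw": 0},
    {"offset": [-10,0,0],"yaw": 0},
    {"offset": [-10,0,0],"yaw": 0},
    {"offset": [-10,0,0],"yaw": 0},
  ],
)

```text
clock: 9.3
tcp_pos: [0.4739, -0.3259, 0.0724]
orientation: [0.55, 0.445, 0.549, -0.445]
wrist_force: [-0.5, -0.0, -0.6]
finger_gap: 0.0549
```

```bash
python3 -c "
from h import *
go((.518,.1275,.075,-.6))
p,d=env.read_camera('side');cv2.imwrite('pics/m7.png',cv2.resize(p[220:370,200:380],None,fx=4,fy=4)[...,::-1])"
```

```text
t 9.30 tcp [ 473.9 -325.9   72.4] jaw 12.0 j [-43.  22. -10.  58.  -0.  35.] F [-0.5 -0.  -0.6] gap 54.9 xaxis [ 0. -0. -1.]
(0.518, 0.1275, 0.075, -0.6) -> [ -0.26  13.74 -43.43] yaw 12.6
```

View pics/m7.png

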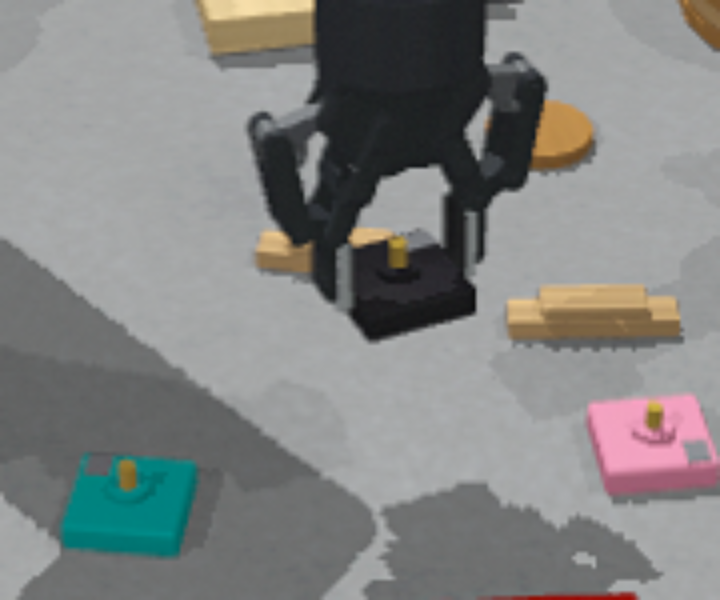

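The black movement is held and level. Now to the tray.

>>> servo_tool(
  increments=[
    {"offset": [0,0.8,-2.5],"yaw": 0},
    {"offset": [0,1.9,-6],"yaw": 2},
    {"offset": [0,3.2,-10],"yaw": 4},
    {"offset": [0,4.4,-14],"yaw": 6},
    {"offset": [0,5.7,-18],"yaw": 8},
    {"offset": [0,7,-22],"yaw": 10},
    {"offset": [0,8.2,-26],"yaw": 12},
    {"offset": [0,9.5,-30],"yaw": 12.6},
  ],
)

```text
clock: 10.15
tcp_pos: [0.5033, -0.0109, 0.0713]
orientation: [-0.496, -0.502, -0.498, 0.503]
wrist_force: [0.2, 0.2, -1.2]
finger_gap: 0.055
```

```bash
python3 -c "
from h import *
go((.518,.1275,.075,-.6))"
```

```text
t 10.15 tcp [503.3 -10.9  71.3] jaw -0.7 j [-10.  15. -21.  55.  -0.  80.] F [ 0.2  0.2 -1.2] gap 55.0 xaxis [-0.002  0.    -1.   ]
(0.518, 0.1275, 0.075, -0.6) -> [ -0.37   1.31 -13.86] yaw -0.1
```

>>> servo_tool(
  increments=[
    {"offset": [0,0.4,-4],"yaw": 0},
    {"offset": [0,0.8,-8],"yaw": 0},
    {"offset": [0,1.2,-12],"yaw": 0},
    {"offset": [0,1.4,-13.5],"yaw": 0},
    {"offset": [0,1.4,-13.9],"yaw": 0},
    {"offset": [1,1.4,-13.9],"yaw": 0},
    {"offset": [2,1.4,-13.9],"yaw": 0},
    {"offset": [2.5,1.4,-13.9],"yaw": 0},
  ],
)

```text
clock: 10.95
tcp_pos: [0.5188, 0.1245, 0.0457]
orientation: [-0.496, -0.502, -0.497, 0.504]
wrist_force: [0.9, 0.2, -0.2]
finger_gap: 0.0548
```

```bash
python3 -c "
from h import *
go((.518,.1275,-.018,-.6))
p,d=env.read_camera('side');cv2.imwrite('pics/m8.png',cv2.resize(p[120:260,200:360],None,fx=4.5,fy=4.2)[...,::-1])
p,d=env.read_camera('top');cv2.imwrite('pics/m9.png',cv2.resize(p[170:320,90:280],None,fx=4,fy=4)[...,::-1])"
```

```text
t 10.95 tcp [518.8 124.5  45.7] jaw -0.7 j [  5.  19. -18.  53.  -0.  96.] F [ 0.9  0.2 -0.2] gap 54.8 xaxis [-0.003 -0.001 -1.   ]
(0.518, 0.1275, -0.018, -0.6) -> [ 6.37 -0.07 -0.3 ] yaw -0.1
```

View pics/m8.png

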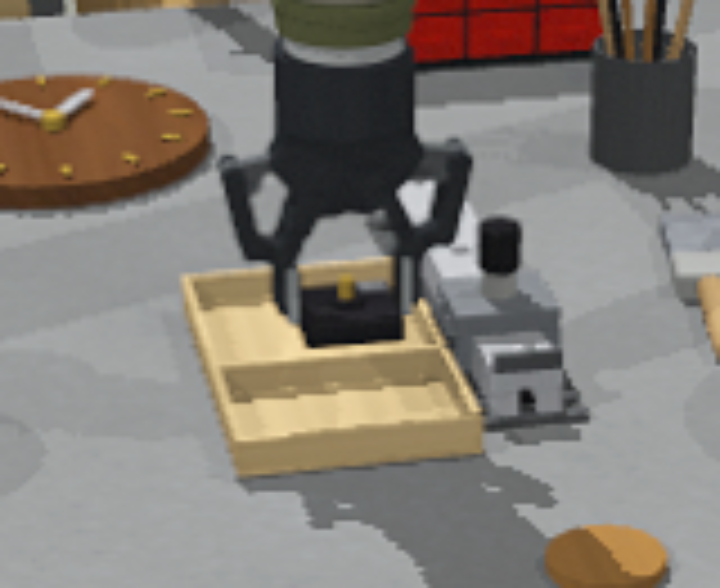

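View pics/m9.png

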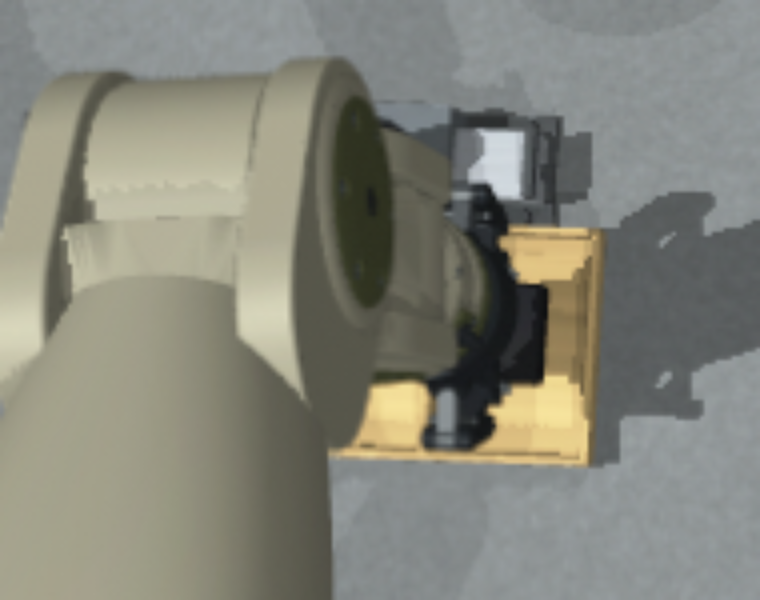

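The movement hangs over the smaller (near) pocket. Lowering it now.

>>> servo_tool(
  increments=[
    {"offset": [1.5,0,-0.2],"yaw": 0},
    {"offset": [3,0,-0.2],"yaw": 0},
    {"offset": [4,0,-0.2],"yaw": 0},
    {"offset": [5,0,-0.2],"yaw": 0},
    {"offset": [5.7,0,-0.2],"yaw": 0},
    {"offset": [6.2,0,-0.2],"yaw": 0},
    {"offset": [6.4,0,-0.2],"yaw": 0},
    {"offset": [6.4,0,-0.2],"yaw": 0},
  ],
)

```text
clock: 11.85
tcp_pos: [0.52, 0.1281, -0.0166]
orientation: [-0.497, -0.503, -0.497, 0.503]
wrist_force: [0.1, -0.4, -2.0]
finger_gap: 0.0547
```

>>> servo_tool(
  increments=[
    {"offset": [0.1,0,0],"yaw": 0},
    {"offset": [0.1,0,0],"yaw": 0},
    {"offset": [0.1,0,0],"yaw": 0},
    {"offset": [0.1,0,0],"yaw": 0},
    {"offset": [-1,0,0],"yaw": 0},
    {"offset": [-4,0,0],"yaw": 0},
    {"offset": [-8,0,0],"yaw": 0},
    {"offset": [-12,0,0],"yaw": 0},
  ],
  claw=0.82,
)

```text
clock: 12.65
tcp_pos: [0.5195, 0.128, 0.1053]
orientation: [-0.497, -0.502, -0.497, 0.503]
wrist_force: [0.4, 0.2, 0.3]
finger_gap: 0.0697
```

```bash
python3 -c "
from h import *
go((.478,-.1537,.09,67.1),(.5946,-.238,.09,78.2))
p,d=env.read_camera('side');cv2.imwrite('pics/m10.png',cv2.resize(p[120:260,200:360],None,fx=4.5,fy=4.2)[...,::-1])"
```

```text
t 12.65 tcp [519.5 128.  105.3] jaw -0.6 j [  5.  16. -13.  60.  -0.  96.] F [0.4 0.2 0.3] gap 69.7 xaxis [-0.001 -0.    -1.   ]
(0.478, -0.1537, 0.09, 67.1) -> [ 1.54 -3.85 28.21] yaw -67.7
(0.5946, -0.238, 0.09, 78.2) -> [ 1.53  7.9  36.52] yaw -78.8
```

View pics/m10.png

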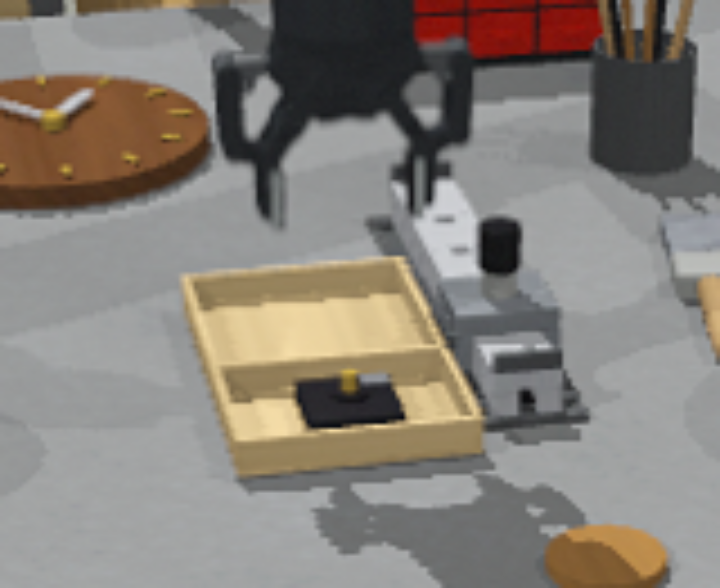

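The movement lies flat in the small pocket. Foot B is next.

>>> servo_tool(
  increments=[
    {"offset": [0,-0.5,3.5],"yaw": -8.5},
    {"offset": [0,-1,7],"yaw": -17},
    {"offset": [0,-1.5,11],"yaw": -25.5},
    {"offset": [0.5,-2,15],"yaw": -34},
    {"offset": [1,-2.5,19],"yaw": -42.5},
    {"offset": [1.5,-3,23],"yaw": -51},
    {"offset": [2.5,-3.5,26],"yaw": -59.5},
    {"offset": [3.5,-3.8,28.2],"yaw": -67.7},
  ],
  claw=0.5,
)

```text
clock: 13.5
tcp_pos: [0.479, -0.156, 0.0692]
orientation: [0.692, 0.147, 0.691, -0.147]
wrist_force: [-0.3, 0.4, 0.3]
finger_gap: 0.0427
```

```bash
python3 -c "
from h import *
go((.478,-.1537,.01,67.1))"
```

```text
t 13.50 tcp [ 479.  -156.    69.2] jaw 66.0 j [-27.  15. -21.  54.  -0.  -3.] F [-0.3  0.4  0.3] gap 42.7 xaxis [ 0.002 -0.001 -1.   ]
(0.478, -0.1537, 0.01, 67.1) -> [ 5.92  0.18 -0.2 ] yaw -1.1
```

>>> servo_tool(
  increments=[
    {"offset": [0,0.1,0],"yaw": -0.5},
    {"offset": [0,0.1,0],"yaw": -0.5},
    {"offset": [2,0.1,0],"yaw": -0.5},
    {"offset": [4,0.1,0],"yaw": -0.5},
    {"offset": [5.5,0.1,0],"yaw": -0.5},
    {"offset": [6,0.1,0],"yaw": -0.5},
    {"offset": [6,0.1,0],"yaw": -0.5},
    {"offset": [6,0.1,0],"yaw": -0.5},
  ],
)

```text
clock: 14.3
tcp_pos: [0.4802, -0.1523, 0.0095]
orientation: [0.692, 0.145, 0.692, -0.145]
wrist_force: [0.0, 0.4, 0.2]
finger_gap: 0.0426
```

```bash
python3 -c "
from h import *
go((.4782,-.1540,-.027,67.1))
p,d=env.read_camera('side');cv2.imwrite('pics/f1.png',cv2.resize(p[220:320,220:400],None,fx=4,fy=4)[...,::-1])"
```

```text
t 14.30 tcp [ 480.2 -152.3    9.5] jaw 66.3 j [-27.  18. -26.  46.  -0.  -3.] F [0.  0.4 0.2] gap 42.6 xaxis [ 0.001 -0.001 -1.   ]
(0.4782, -0.154, -0.027, 67.1) -> [ 3.65 -0.24 -0.12] yaw -0.8
```

View pics/f1.png

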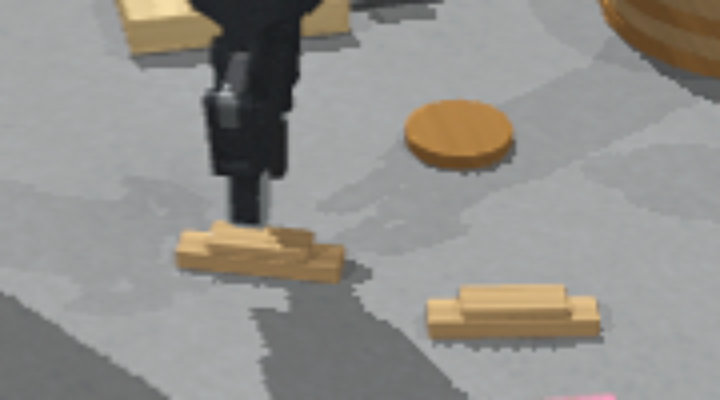

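>>> servo_tool(
  increments=[
    {"offset": [0,-0.2,-0.1],"yaw": -0.8},
    {"offset": [1,-0.2,-0.1],"yaw": -0.8},
    {"offset": [2,-0.2,-0.1],"yaw": -0.8},
    {"offset": [3,-0.2,-0.1],"yaw": -0.8},
    {"offset": [3.5,-0.2,-0.1],"yaw": -0.8},
    {"offset": [3.5,-0.2,-0.1],"yaw": -0.8},
    {"offset": [3.5,-0.2,-0.1],"yaw": -0.8},
    {"offset": [3.5,-0.2,-0.1],"yaw": -0.8},
  ],
)

```text
clock: 15.15
tcp_pos: [0.4781, -0.1542, -0.0263]
orientation: [0.693, 0.14, 0.693, -0.141]
wrist_force: [0.6, -0.7, -0.2]
finger_gap: 0.0427
```

>>> servo_tool(
  increments=[
    {"offset": [0,0,0],"yaw": 0},
    {"offset": [0,0,0],"yaw": 0},
    {"offset": [0,0,0],"yaw": 0},
    {"offset": [0,0,0],"yaw": 0},
    {"offset": [0,0,0],"yaw": 0},
    {"offset": [0,0,0],"yaw": 0},
    {"offset": [0,0,0],"yaw": 0},
    {"offset": [0,0,0],"yaw": 0},
  ],
  claw=0.08,
  force=40,
)

```text
clock: 15.95
tcp_pos: [0.4783, -0.1543, -0.0259]
orientation: [0.693, 0.14, 0.693, -0.141]
wrist_force: [0.8, 0.8, 5.3]
finger_gap: 0.0213
```

>>> servo_tool(
  increments=[
    {"offset": [-1,0,0],"yaw": 0},
    {"offset": [-2.5,0,0],"yaw": 0},
    {"offset": [-4.5,0,0],"yaw": 0},
    {"offset": [-6.5,0,0],"yaw": 0},
    {"offset": [-8.5,0,0],"yaw": 0},
    {"offset": [-10,0,0],"yaw": 0},
    {"offset": [-10,0,0],"yaw": 0},
    {"offset": [-10,0,0],"yaw": 0},
  ],
)

```text
clock: 16.75
tcp_pos: [0.4776, -0.154, 0.0735]
orientation: [0.693, 0.14, 0.693, -0.14]
wrist_force: [0.3, 1.4, -0.5]
finger_gap: 0.021
```

```bash
python3 -c "
from h import *
go((.518,.209,.075,89.4),(.518,.269,.075,89.4))
p,d=env.read_camera('side');cv2.imwrite('pics/f2.png',cv2.resize(p[180:320,220:400],None,fx=4,fy=4)[...,::-1])"
```

```text
t 16.75 tcp [ 477.6 -154.    73.5] jaw 67.1 j [-27.  14. -21.  55.  -0.  -4.] F [ 0.3  1.4 -0.5] gap 21.0 xaxis [ 0. -0. -1.]
(0.518, 0.209, 0.075, 89.4) -> [ -0.16  35.   -10.41] yaw -22.3
(0.518, 0.269, 0.075, 89.4) -> [ -0.16  40.53 -12.75] yaw -22.3
```

View pics/f2.png

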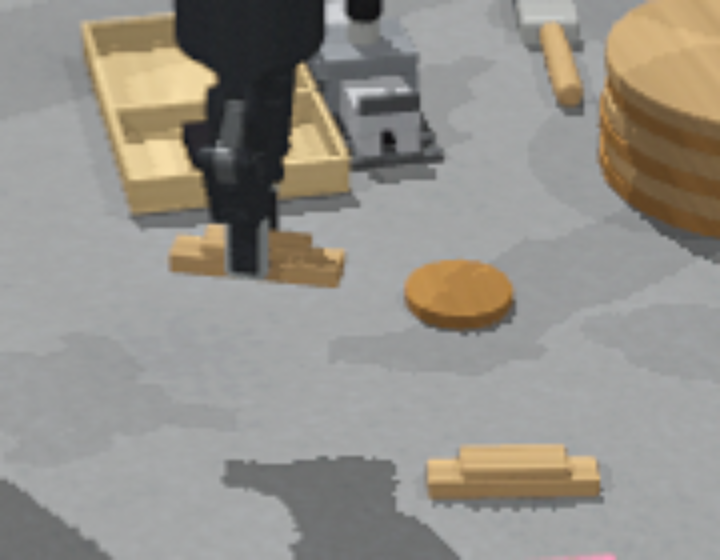

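>>> servo_tool(
  increments=[
    {"offset": [0,2.5,-0.8],"yaw": -3},
    {"offset": [0,6,-1.9],"yaw": -6},
    {"offset": [0,10,-3.1],"yaw": -9},
    {"offset": [0,14,-4.4],"yaw": -12},
    {"offset": [0,18,-5.6],"yaw": -15},
    {"offset": [0,22,-6.9],"yaw": -18},
    {"offset": [0,26,-8.1],"yaw": -21},
    {"offset": [0,30,-9.4],"yaw": -22.3},
  ],
)

```text
clock: 17.6
tcp_pos: [0.5069, 0.1604, 0.0721]
orientation: [0.706, 0.003, 0.708, -0.003]
wrist_force: [0.1, -0.3, 0.2]
finger_gap: 0.021
```

```bash
python3 -c "
from h import *
go((.518,.264,.03,89.4))"
```

```text
t 17.60 tcp [506.9 160.4  72.1] jaw 89.5 j [  9.  18. -17.  56.  -0.   9.] F [ 0.1 -0.3  0.2] gap 21.0 xaxis [-0.002 -0.001 -1.   ]
(0.518, 0.264, 0.03, 89.4) -> [ 4.21 10.37  1.02] yaw 0.1
```

>>> servo_tool(
  increments=[
    {"offset": [0,3,0.3],"yaw": 0},
    {"offset": [0,6,0.6],"yaw": 0},
    {"offset": [0,9,0.9],"yaw": 0},
    {"offset": [0,10.3,1],"yaw": 0},
    {"offset": [1,10.3,1],"yaw": 0},
    {"offset": [2.5,10.3,1],"yaw": 0},
    {"offset": [4,10.3,1],"yaw": 0},
    {"offset": [4,10.3,1],"yaw": 0},
  ],
)

```text
clock: 18.4
tcp_pos: [0.5164, 0.2594, 0.0302]
orientation: [0.705, 0.003, 0.709, -0.005]
wrist_force: [-0.1, 0.3, -0.8]
finger_gap: 0.0209
```

```bash
python3 -c "
from h import *
go((.518,.264,-.017,89.4))
p,d=env.read_camera('side');cv2.imwrite('pics/f3.png',cv2.resize(p[120:260,200:360],None,fx=4.5,fy=4.2)[...,::-1])"
```

```text
t 18.40 tcp [516.4 259.4  30.2] jaw 89.3 j [ 19.  25. -13.  53.  -0.  19.] F [-0.1  0.3 -0.8] gap 20.9 xaxis [-0.006 -0.003 -1.   ]
(0.518, 0.264, -0.017, 89.4) -> [4.71 0.47 0.19] yaw -0.1
```

View pics/f3.png

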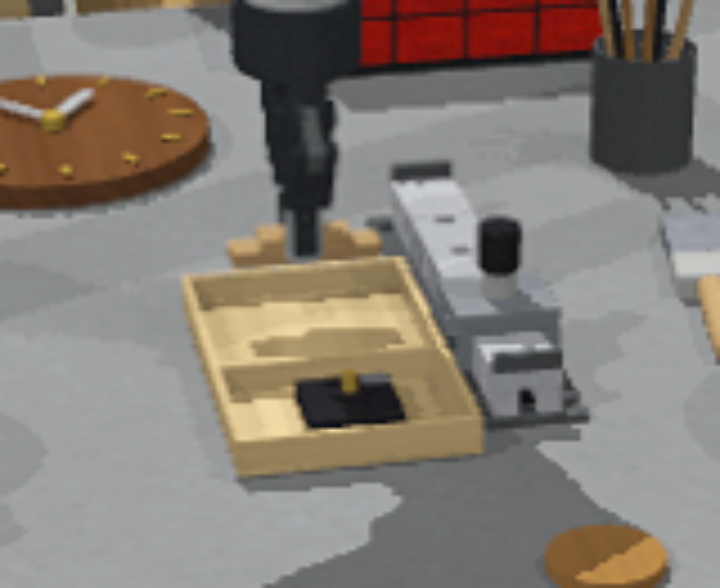

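>>> servo_tool(
  increments=[
    {"offset": [1,0.1,0.1],"yaw": 0},
    {"offset": [2,0.1,0.1],"yaw": 0},
    {"offset": [3,0.1,0.1],"yaw": 0},
    {"offset": [4,0.1,0.1],"yaw": 0},
    {"offset": [4.5,0.1,0.1],"yaw": 0},
    {"offset": [4.8,0.1,0.1],"yaw": 0},
    {"offset": [4.8,0.1,0.1],"yaw": 0},
    {"offset": [4.8,0.1,0.1],"yaw": 0},
  ],
)

```text
clock: 19.25
tcp_pos: [0.5203, 0.2629, -0.0143]
orientation: [0.707, 0.004, 0.707, -0.004]
wrist_force: [-0.3, -0.2, -0.0]
finger_gap: 0.0211
```

>>> servo_tool(
  increments=[
    {"offset": [0,0,0],"yaw": 0},
    {"offset": [0,0,0],"yaw": 0},
    {"offset": [0,0,0],"yaw": 0},
    {"offset": [0,0,0],"yaw": 0},
    {"offset": [-1,0,0],"yaw": 0},
    {"offset": [-4,0,0],"yaw": 0},
    {"offset": [-8,0,0],"yaw": 0},
    {"offset": [-11,0,0],"yaw": 0},
  ],
  claw=0.4,
)

```text
clock: 20.05
tcp_pos: [0.5206, 0.263, 0.0984]
orientation: [0.708, 0.004, 0.706, -0.004]
wrist_force: [0.8, 0.8, 0.5]
finger_gap: 0.034
```

```bash
python3 -c "
from h import *
go((.5948,-.2380,.08,78.2))
p,d=env.read_camera('side');cv2.imwrite('pics/f4.png',cv2.resize(p[120:260,200:360],None,fx=4.5,fy=4.2)[...,::-1])"
```

```text
t 20.05 tcp [520.6 263.   98.4] jaw 89.4 j [19. 22. -7. 62. -0. 20.] F [0.8 0.8 0.5] gap 34.0 xaxis [ 0.002  0.001 -1.   ]
(0.5948, -0.238, 0.08, 78.2) -> [  1.82 -50.02   7.95] yaw 11.2
```

View pics/f4.png

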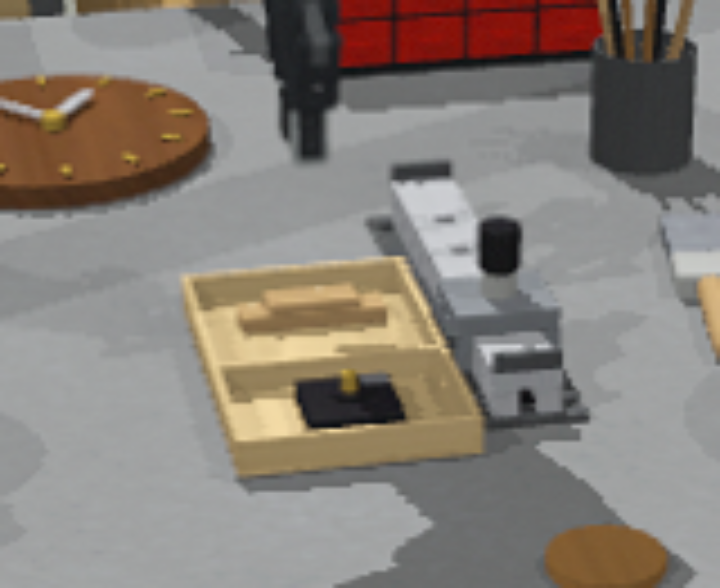

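>>> servo_tool(
  increments=[
    {"offset": [0,-4,0.6],"yaw": 1},
    {"offset": [0,-8,1.3],"yaw": 2},
    {"offset": [0,-12,1.9],"yaw": 3},
    {"offset": [0,-16,2.5],"yaw": 4},
    {"offset": [0,-20,3.2],"yaw": 5},
    {"offset": [0,-24,3.8],"yaw": 6},
    {"offset": [0,-28,4.5],"yaw": 7},
    {"offset": [0,-32,5.1],"yaw": 8},
  ],
  claw=0.5,
)

```text
clock: 20.9
tcp_pos: [0.5679, -0.0594, 0.0963]
orientation: [0.705, 0.053, 0.705, -0.053]
wrist_force: [1.6, 0.3, -0.7]
finger_gap: 0.0429
```

```bash
python3 -c "
from h import *
go((.5948,-.2380,.04,78.2))"
```

```text
t 20.90 tcp [567.9 -59.4  96.3] jaw 81.3 j [-14.  20.  -9.  61.  -0.  -5.] F [ 1.6  0.3 -0.7] gap 42.9 xaxis [ 0.001 -0.    -1.   ]
(0.5948, -0.238, 0.04, 78.2) -> [  5.64 -17.25   5.34] yaw 3.1
```

>>> servo_tool(
  increments=[
    {"offset": [0,-4,1.2],"yaw": 1},
    {"offset": [0,-8,2.5],"yaw": 2},
    {"offset": [0,-12,3.7],"yaw": 3.1},
    {"offset": [0,-15.5,4.8],"yaw": 3.1},
    {"offset": [1,-17.2,5.3],"yaw": 3.1},
    {"offset": [3,-17.2,5.3],"yaw": 3.1},
    {"offset": [5,-17.2,5.3],"yaw": 3.1},
    {"offset": [6,-17.2,5.3],"yaw": 3.1},
  ],
)

```text
clock: 21.7
tcp_pos: [0.5928, -0.2346, 0.0333]
orientation: [0.702, 0.073, 0.705, -0.072]
wrist_force: [-1.2, 0.5, 0.5]
finger_gap: 0.0429
```

```bash
python3 -c "
from h import *
go((.5948,-.2380,-.026,78.2))
p,d=env.read_camera('side');cv2.imwrite('pics/f5.png',cv2.resize(p[200:340,260:440],None,fx=4,fy=4)[...,::-1])"
```

```text
t 21.70 tcp [ 592.8 -234.6   33.3] jaw 78.3 j [-29.  30.  -3.  57.   0. -17.] F [-1.2  0.5  0.5] gap 42.9 xaxis [-0.003  0.002 -1.   ]
(0.5948, -0.238, -0.026, 78.2) -> [ 5.92 -0.3   0.29] yaw 0.1
```

View pics/f5.png

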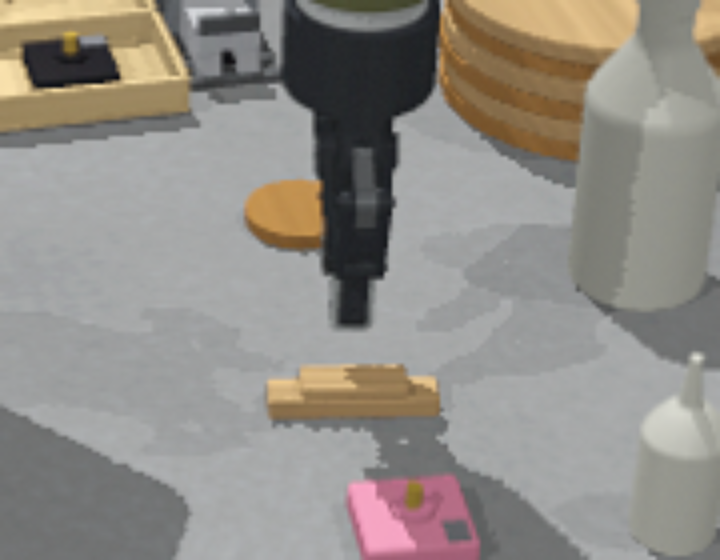

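>>> servo_tool(
  increments=[
    {"offset": [0,-0.2,0.1],"yaw": 0},
    {"offset": [1,-0.2,0.1],"yaw": 0},
    {"offset": [2.5,-0.2,0.1],"yaw": 0},
    {"offset": [4,-0.2,0.1],"yaw": 0},
    {"offset": [5,-0.2,0.1],"yaw": 0},
    {"offset": [5.7,-0.2,0.1],"yaw": 0},
    {"offset": [5.8,-0.2,0.1],"yaw": 0},
    {"offset": [5.8,-0.2,0.1],"yaw": 0},
  ],
)

```text
clock: 22.55
tcp_pos: [0.5951, -0.238, -0.0222]
orientation: [0.704, 0.072, 0.703, -0.072]
wrist_force: [-0.4, -0.3, 0.3]
finger_gap: 0.0429
```

```bash
python3 -c "
from h import *
go((.5948,-.2380,-.026,78.2))"
```

```text
t 22.55 tcp [ 595.1 -238.   -22.2] jaw 78.3 j [-29.  33.  -6.  50.  -0. -17.] F [-0.4 -0.3  0.3] gap 42.9 xaxis [ 0. -0. -1.]
(0.5948, -0.238, -0.026, 78.2) -> [ 0.38 -0.01 -0.03] yaw 0.1
```

>>> servo_tool(
  increments=[
    {"offset": [0.3,0,0],"yaw": 0},
    {"offset": [0.3,0,0],"yaw": 0},
    {"offset": [0.3,0,0],"yaw": 0},
    {"offset": [0.3,0,0],"yaw": 0},
    {"offset": [0.3,0,0],"yaw": 0},
    {"offset": [0.3,0,0],"yaw": 0},
    {"offset": [0.3,0,0],"yaw": 0},
    {"offset": [0.3,0,0],"yaw": 0},
  ],
  claw=0.08,
)

```text
clock: 23.35
tcp_pos: [0.5952, -0.2381, -0.025]
orientation: [0.704, 0.072, 0.703, -0.072]
wrist_force: [-0.6, -0.0, 4.7]
finger_gap: 0.021
```

>>> servo_tool(
  increments=[
    {"offset": [-1,0,0],"yaw": 0},
    {"offset": [-2.5,0,0],"yaw": 0},
    {"offset": [-4.5,0,0],"yaw": 0},
    {"offset": [-6.5,0,0],"yaw": 0},
    {"offset": [-8.5,0,0],"yaw": 0},
    {"offset": [-10,0,0],"yaw": 0},
    {"offset": [-10,0,0],"yaw": 0},
    {"offset": [-10,0,0],"yaw": 0},
  ],
)

```text
clock: 24.15
tcp_pos: [0.5947, -0.2378, 0.0744]
orientation: [0.703, 0.072, 0.703, -0.072]
wrist_force: [-0.6, 0.2, 0.0]
finger_gap: 0.0207
```

```bash
python3 - <<'E'
from h import *
go((.518,.213,.075,89.4))
p,d=env.read_camera('side');cv2.imwrite('pics/f6.png',cv2.resize(p[120:330,200:440],None,fx=3,fy=2.8)[...,::-1])
C=cloud('side',d)
m=(C[...,0]>.45)&(C[...,0]<.585)&(C[...,1]>.185)&(C[...,1]<.30)
for lo,hi in((.025,.035),(.014,.024)):
    k=m&(C[...,2]>lo)&(C[...,2]<hi)&(C[...,1]<.29); P=C[k]; print(len(P),P.mean(0))
E
```

```text
t 24.15 tcp [ 594.7 -237.8   74.4] jaw 78.3 j [-29.  29.   1.  62.  -0. -17.] F [-0.6  0.2  0. ] gap 20.7 xaxis [-0. -0. -1.]
(0.518, 0.213, 0.075, 89.4) -> [ -0.06  42.58 -16.66] yaw -11.1
145 [0.51589444 0.25042741 0.02847198]
171 [0.52373131 0.24967598 0.01868419]
```

View pics/f6.png

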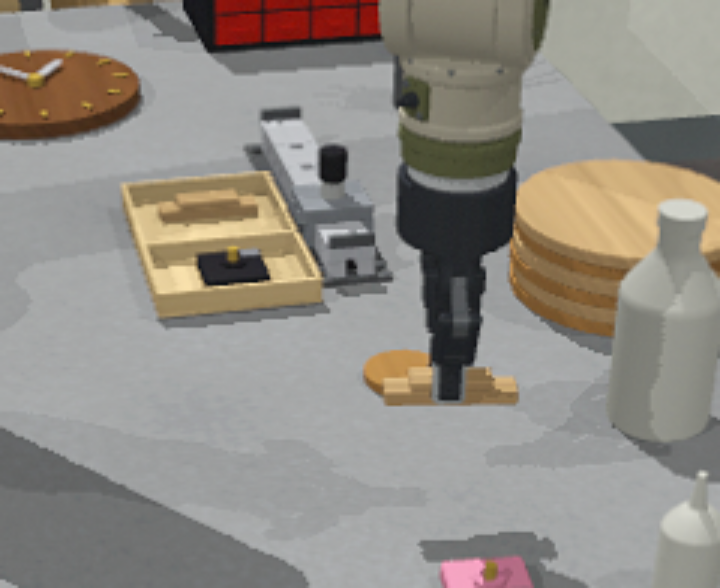

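```bash
python3 - <<'E'
from h import *
p,d=env.read_camera('top');cv2.imwrite('pics/f7.png',cv2.resize(p[180:310,90:270],None,fx=4,fy=4)[...,::-1])
hsv=cv2.cvtColor(p,cv2.COLOR_RGB2HSV); C=cloud('top',d)
P=C[200:300,140:245].reshape(-1,3); 
for lo,hi in((.026,.035),(.014,.024)):
    k=(P[:,2]>lo)&(P[:,2]<hi)&(P[:,0]>.465)&(P[:,0]<.568)&(P[:,1]>.185)&(P[:,1]<.293); print(k.sum(),rect(P[k][:,:2]))
E
```

```text
211 (array([520.3, 262.5]), array([54.9, 23.1]), -0.2)
188 (array([516.8, 241.6]), array([97.5, 95.7]), 87.1)
```

View pics/f7.png

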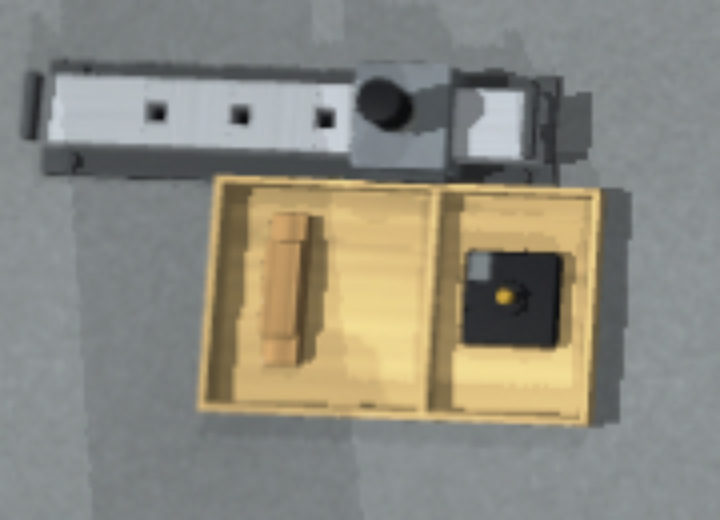

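>>> servo_tool(
  increments=[
    {"offset": [0,2.5,-1.5],"yaw": -2},
    {"offset": [0,6,-3.5],"yaw": -4},
    {"offset": [0,10,-5.5],"yaw": -6},
    {"offset": [0,14,-7.5],"yaw": -8},
    {"offset": [0,18,-9.5],"yaw": -10},
    {"offset": [0,22,-11],"yaw": -11.1},
    {"offset": [0,26,-12.5],"yaw": -11.1},
    {"offset": [0,30,-14],"yaw": -11.1},
  ],
)

```text
clock: 25.05
tcp_pos: [0.5172, 0.0859, 0.0735]
orientation: [0.706, 0.004, 0.708, -0.004]
wrist_force: [0.2, 0.7, -0.4]
finger_gap: 0.021
```

```bash
python3 -c "
from h import *
go((.518,.213,.03,89.4))"
```

```text
t 25.05 tcp [517.2  85.9  73.5] jaw 89.4 j [  1.  17. -18.  56.  -0.   1.] F [ 0.2  0.7 -0.4] gap 21.0 xaxis [-0.002 -0.    -1.   ]
(0.518, 0.213, 0.03, 89.4) -> [ 4.35 12.72 -0.05] yaw -0.0
```

>>> servo_tool(
  increments=[
    {"offset": [0,4,0],"yaw": 0},
    {"offset": [0,8,0],"yaw": 0},
    {"offset": [0,11,0],"yaw": 0},
    {"offset": [0,12.6,0],"yaw": 0},
    {"offset": [1,12.6,0],"yaw": 0},
    {"offset": [2.5,12.6,0],"yaw": 0},
    {"offset": [4,12.6,0],"yaw": 0},
    {"offset": [4,12.6,0],"yaw": 0},
  ],
)

```text
clock: 25.85
tcp_pos: [0.5176, 0.2082, 0.0315]
orientation: [0.705, 0.004, 0.709, -0.005]
wrist_force: [-0.2, 0.2, 0.3]
finger_gap: 0.0207
```

```bash
python3 -c "
from h import *
go((.518,.213,-.017,89.4))"
```

```text
t 25.85 tcp [517.6 208.2  31.5] jaw 89.3 j [ 14.  23. -16.  52.  -0.  14.] F [-0.2  0.2  0.3] gap 20.7 xaxis [-0.006 -0.002 -1.   ]
(0.518, 0.213, -0.017, 89.4) -> [4.85 0.49 0.06] yaw -0.1
```

>>> servo_tool(
  increments=[
    {"offset": [1,0.1,0],"yaw": 0},
    {"offset": [2,0.1,0],"yaw": 0},
    {"offset": [3,0.1,0],"yaw": 0},
    {"offset": [4,0.1,0],"yaw": 0},
    {"offset": [4.5,0.1,0],"yaw": 0},
    {"offset": [4.8,0.1,0],"yaw": 0},
    {"offset": [4.8,0.1,0],"yaw": 0},
    {"offset": [4.8,0.1,0],"yaw": 0},
  ],
)

```text
clock: 26.65
tcp_pos: [0.5203, 0.2114, -0.0133]
orientation: [0.707, 0.004, 0.707, -0.004]
wrist_force: [0.4, 0.5, -0.7]
finger_gap: 0.0212
```

>>> servo_tool(
  increments=[
    {"offset": [0,0,0],"yaw": 0},
    {"offset": [0,0,0],"yaw": 0},
    {"offset": [0,0,0],"yaw": 0},
    {"offset": [0,0,0],"yaw": 0},
    {"offset": [-1,0,0],"yaw": 0},
    {"offset": [-4,0,0],"yaw": 0},
    {"offset": [-8,0,0],"yaw": 0},
    {"offset": [-12,0,0],"yaw": 0},
  ],
  claw=0.4,
)

```text
clock: 27.45
tcp_pos: [0.5195, 0.2111, 0.1082]
orientation: [0.707, 0.004, 0.707, -0.004]
wrist_force: [0.4, 0.6, 0.4]
finger_gap: 0.0342
```

```bash
python3 - <<'E'
from h import *
go((.6195,.1895,.105,89.4))
p,d=env.read_camera('side');cv2.imwrite('pics/f8.png',cv2.resize(p[120:260,200:360],None,fx=4.5,fy=4.2)[...,::-1])
E
```

```text
t 27.45 tcp [519.5 211.1 108.2] jaw 89.4 j [14. 19. -9. 62. -0. 15.] F [0.4 0.6 0.4] gap 34.2 xaxis [-0.001 -0.    -1.   ]
(0.6195, 0.1895, 0.105, 89.4) -> [ 0.31 -2.05 10.02] yaw -0.0
```

View pics/f8.png

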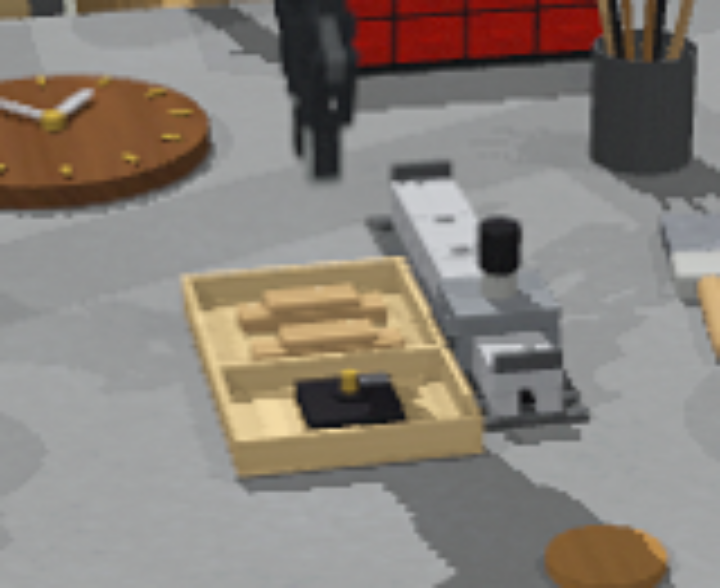

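Both feet lie flat in the large pocket. Now the knob.

>>> servo_tool(
  increments=[
    {"offset": [0,-0.7,3],"yaw": 0},
    {"offset": [0,-1.4,6],"yaw": 0},
    {"offset": [0,-2.0,9],"yaw": 0},
    {"offset": [0,-2.1,10],"yaw": 0},
    {"offset": [0,-2.1,10],"yaw": 0},
    {"offset": [1,-2.1,10],"yaw": 0},
    {"offset": [2,-2.1,10],"yaw": 0},
    {"offset": [2,-2.1,10],"yaw": 0},
  ],
  claw=0.56,
)

```text
clock: 28.3
tcp_pos: [0.617, 0.1893, 0.0842]
orientation: [0.706, 0.003, 0.709, -0.004]
wrist_force: [-1.5, -0.5, -0.4]
finger_gap: 0.0479
```

```bash
python3 - <<'E'
from h import *
go((.620,.1892,.036,89.4))
p,d=env.read_camera('side');cv2.imwrite('pics/k1.png',cv2.resize(p[120:260,220:380],None,fx=4.5,fy=4.2)[...,::-1])
C=cloud('side',d); 
m=(np.hypot(C[...,0]-.62,C[...,1]-.19)<.018)&(C[...,2]>.09)&(C[...,2]<.107);print(rect(C[m][:,:2]),C[m][:,2].max())
E
```

```text
t 28.30 tcp [617.  189.3  84.2] jaw 89.4 j [10. 29.  3. 64. -0. 11.] F [-1.5 -0.5 -0.4] gap 47.9 xaxis [-0.004 -0.001 -1.   ]
(0.62, 0.1892, 0.036, 89.4) -> [ 4.82 -0.01  0.32] yaw 0.0
(array([621.8, 187.2]), array([24.2, 23.5]), 76.6) 0.10453514480232562
```

View pics/k1.png

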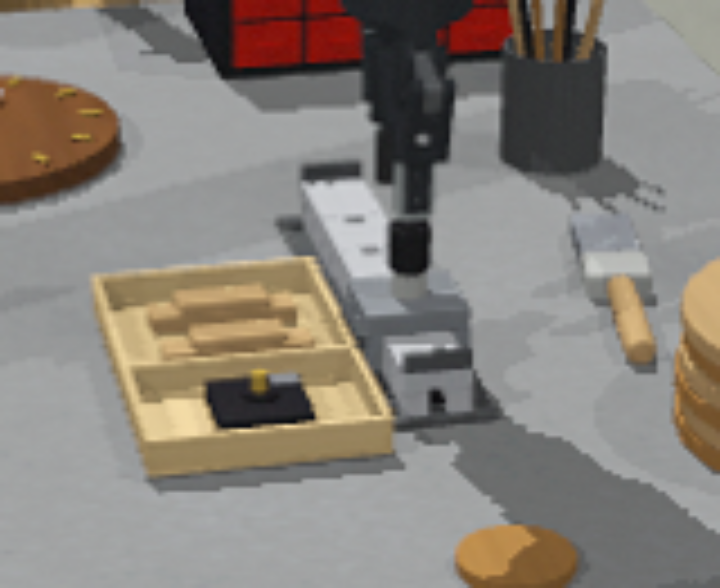

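>>> servo_tool(
  increments=[
    {"offset": [0,0,0.1],"yaw": 0},
    {"offset": [1,0,0.1],"yaw": 0},
    {"offset": [2,0,0.1],"yaw": 0},
    {"offset": [3,0,0.1],"yaw": 0},
    {"offset": [4,0,0.1],"yaw": 0},
    {"offset": [4.6,0,0.1],"yaw": 0},
    {"offset": [4.7,0,0.1],"yaw": 0},
    {"offset": [4.7,0,0.1],"yaw": 0},
  ],
)

```text
clock: 29.15
tcp_pos: [0.6207, 0.1891, 0.0392]
orientation: [0.707, 0.004, 0.707, -0.004]
wrist_force: [0.3, 0.3, 0.3]
finger_gap: 0.0477
```

>>> servo_tool(
  increments=[
    {"offset": [0,0,0],"yaw": 0},
    {"offset": [0,0,0],"yaw": 0},
    {"offset": [0,0,0],"yaw": 0},
    {"offset": [0,0,0],"yaw": 0},
    {"offset": [0,0,0],"yaw": 0},
    {"offset": [0,0,0],"yaw": 0},
    {"offset": [0,0,0],"yaw": 0},
    {"offset": [0,0,0],"yaw": 0},
  ],
  claw=0.1,
  force=80,
)

```text
clock: 29.95
tcp_pos: [0.6212, 0.1893, 0.0397]
orientation: [0.707, 0.004, 0.707, -0.004]
wrist_force: [1.8, 0.7, 0.6]
finger_gap: 0.024
```

```bash
python3 - <<'E'
from h import *
go()
p,d=env.read_camera('side');cv2.imwrite('pics/k2.png',cv2.resize(p[120:260,220:380],None,fx=4.5,fy=4.2)[...,::-1])
E
```

```text
t 29.95 tcp [621.2 189.3  39.7] jaw 89.4 j [10. 31. -1. 58.  0. 10.] F [1.8 0.7 0.6] gap 24.0 xaxis [ 0.001  0.    -1.   ]
```

View pics/k2.png

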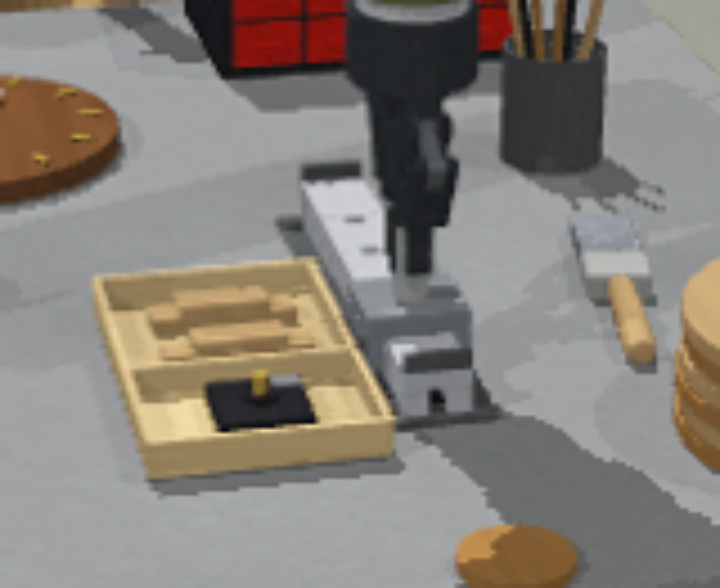

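>>> servo_tool(
  increments=[
    {"offset": [-0.3,0,0],"yaw": 0},
    {"offset": [-0.6,0,0],"yaw": 0},
    {"offset": [-0.9,0,0],"yaw": 0},
    {"offset": [-1.1,0,0],"yaw": 0},
    {"offset": [-1.25,0,0],"yaw": 0},
    {"offset": [-1.25,0,0],"yaw": 0},
    {"offset": [-1.25,0,0],"yaw": 0},
    {"offset": [-1.25,0,0],"yaw": 0},
  ],
)

```text
clock: 30.8
tcp_pos: [0.621, 0.1889, 0.0507]
orientation: [0.707, 0.004, 0.707, -0.004]
wrist_force: [6.5, 1.3, -9.8]
finger_gap: 0.0238
```

>>> servo_tool(
  increments=[
    {"offset": [-0.15,0,0.05],"yaw": 0},
    {"offset": [-0.15,0.4,0.05],"yaw": 0},
    {"offset": [-0.15,1.2,0.05],"yaw": 0},
    {"offset": [-0.15,2,0.05],"yaw": 0},
    {"offset": [-0.15,2.8,0.05],"yaw": 0},
    {"offset": [-0.15,3.5,0.05],"yaw": 0},
    {"offset": [-0.15,4.2,0.05],"yaw": 0},
    {"offset": [-0.15,4.7,0.05],"yaw": 0},
  ],
)

```text
clock: 31.6
tcp_pos: [0.6214, 0.2348, 0.0514]
orientation: [0.706, 0.003, 0.708, -0.005]
wrist_force: [5.6, -2.0, -10.7]
finger_gap: 0.0237
```

```bash
python3 - <<'E'
from h import *
go((.6215,.2395,.04,89.4))
p,d=env.read_camera('side');cv2.imwrite('pics/k3.png',cv2.resize(p[110:250,210:370],None,fx=4.5,fy=4.2)[...,::-1])
E
```

```text
t 31.60 tcp [621.4 234.8  51.4] jaw 89.3 j [14. 32.  3. 61. -0. 15.] F [  5.6  -2.  -10.7] gap 23.7 xaxis [-0.002 -0.003 -1.   ]
(0.6215, 0.2395, 0.04, 89.4) -> [1.14 0.47 0.01] yaw -0.1
```

View pics/k3.png

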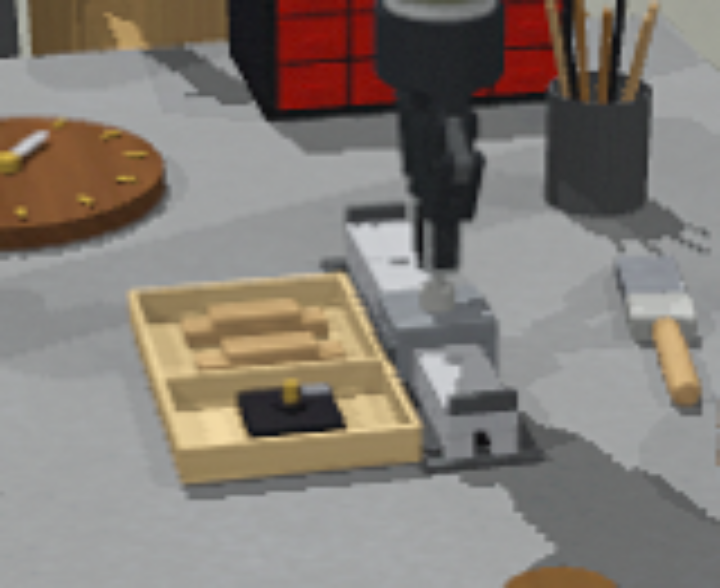

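>>> servo_tool(
  increments=[
    {"offset": [0,0.3,0],"yaw": 0},
    {"offset": [0,0.3,0],"yaw": 0},
    {"offset": [0,0.3,0],"yaw": 0},
    {"offset": [0.2,0.3,0],"yaw": 0},
    {"offset": [0.4,0.3,0],"yaw": 0},
    {"offset": [0.6,0.3,0],"yaw": 0},
    {"offset": [0.6,0.3,0],"yaw": 0},
    {"offset": [0.6,0.3,0],"yaw": 0},
  ],
)

```text
clock: 32.45
tcp_pos: [0.6216, 0.2388, 0.0475]
orientation: [0.707, 0.004, 0.707, -0.004]
wrist_force: [3.7, -1.5, -6.7]
finger_gap: 0.0238
```

```bash
python3 - <<'E'
from h import *
go((.6215,.2395,.04,89.4))
E
```

```text
t 32.45 tcp [621.6 238.8  47.5] jaw 89.4 j [14. 32.  3. 61. -0. 15.] F [ 3.7 -1.5 -6.7] gap 23.8 xaxis [-0.001 -0.001 -1.   ]
(0.6215, 0.2395, 0.04, 89.4) -> [ 0.75  0.07 -0.01] yaw -0.0
```

The plunger is now below 9 mm and the spring still pulls at about 7 N, so the pin is dropping into the hole. Continuing down to press.

>>> servo_tool(
  increments=[
    {"offset": [0.2,0,0],"yaw": 0},
    {"offset": [0.4,0,0],"yaw": 0},
    {"offset": [0.6,0,0],"yaw": 0},
    {"offset": [0.8,0,0],"yaw": 0},
    {"offset": [0.9,0,0],"yaw": 0},
    {"offset": [1.0,0,0],"yaw": 0},
    {"offset": [1.0,0,0],"yaw": 0},
    {"offset": [1.0,0,0],"yaw": 0},
  ],
)

```text
clock: 33.25
tcp_pos: [0.6218, 0.2393, 0.0379]
orientation: [0.707, 0.004, 0.707, -0.004]
wrist_force: [-1.3, -1.0, 3.7]
finger_gap: 0.024
```

```bash
python3 - <<'E'
from h import *
go((.6215,.2395,.0357,89.4))
E
```

```text
t 33.25 tcp [621.8 239.3  37.9] jaw 89.4 j [14. 33.  2. 59.  0. 15.] F [-1.3 -1.   3.7] gap 24.0 xaxis [ 0.  0. -1.]
(0.6215, 0.2395, 0.0357, 89.4) -> [ 0.22  0.02 -0.03] yaw -0.0
```

>>> servo_tool(
  increments=[
    {"offset": [0.1,0,0],"yaw": 0},
    {"offset": [0.2,0,0],"yaw": 0},
    {"offset": [0.3,0,0],"yaw": 0},
    {"offset": [0.3,0,0],"yaw": 0},
    {"offset": [0.3,0,0],"yaw": 0},
    {"offset": [0.3,0,0],"yaw": 0},
    {"offset": [0.3,0,0],"yaw": 0},
    {"offset": [0.3,0,0],"yaw": 0},
  ],
)

```text
clock: 34.05
tcp_pos: [0.6219, 0.2396, 0.0366]
orientation: [0.708, 0.004, 0.707, -0.003]
wrist_force: [-5.5, -2.2, 12.1]
finger_gap: 0.0238
```

```bash
python3 - <<'E'
from h import *
go()
E
```

```text
t 34.05 tcp [621.9 239.6  36.6] jaw 89.4 j [14. 33.  2. 59.  0. 15.] F [-5.5 -2.2 12.1] gap 23.8 xaxis [ 0.001  0.001 -1.   ]
```

>>> servo_tool(
  increments=[
    {"offset": [0.1,0,0],"yaw": 0},
    {"offset": [0.15,0,0],"yaw": 0},
    {"offset": [0.15,0,0],"yaw": 0},
    {"offset": [0.15,0,0],"yaw": 0},
    {"offset": [0.15,0,0],"yaw": 0},
    {"offset": [0.15,0,0],"yaw": 0},
    {"offset": [0.15,0,0],"yaw": 0},
    {"offset": [0.15,0,0],"yaw": 0},
  ],
)

```text
clock: 34.85
tcp_pos: [0.6221, 0.2399, 0.0365]
orientation: [0.708, 0.004, 0.706, -0.003]
wrist_force: [-7.6, -2.2, 19.1]
finger_gap: 0.0239
```

```bash
python3 - <<'E'
from h import *
go()
p,d=env.read_camera('side');cv2.imwrite('pics/k4.png',cv2.resize(p[110:250,210:370],None,fx=4.5,fy=4.2)[...,::-1])
cv2.imwrite('pics/k4z.png',cv2.resize(p[150:190,290:340],None,fx=14,fy=14,interpolation=cv2.INTER_CUBIC)[...,::-1])
p,d=env.read_camera('top');cv2.imwrite('pics/k5.png',p[...,::-1])
go()
E
```

```text
t 34.85 tcp [622.1 239.9  36.5] jaw 89.4 j [14. 33.  2. 59.  0. 15.] F [-7.6 -2.2 19.1] gap 23.9 xaxis [ 0.002  0.001 -1.   ]
t 34.95 tcp [622.1 239.9  36.5] jaw 89.4 j [14. 33.  2. 59.  0. 15.] F [-7.3 -1.3 19.6] gap 23.7 xaxis [ 0.002  0.001 -1.   ]
```

View pics/k4.png

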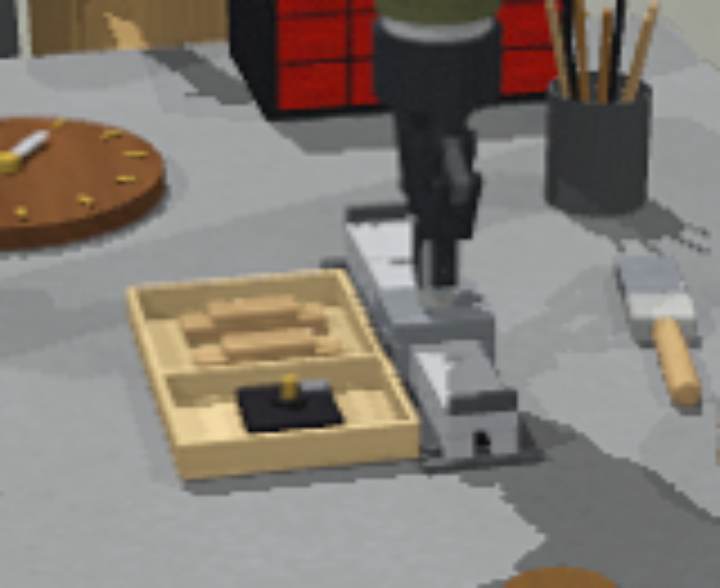

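View pics/k4z.png

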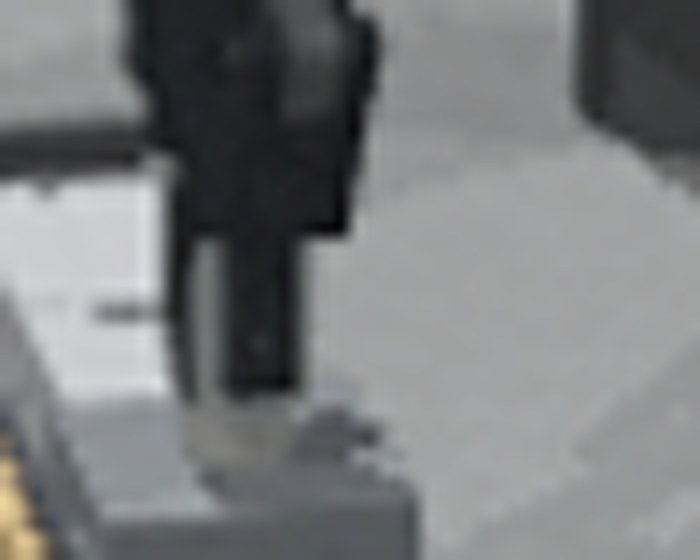

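View pics/k5.png

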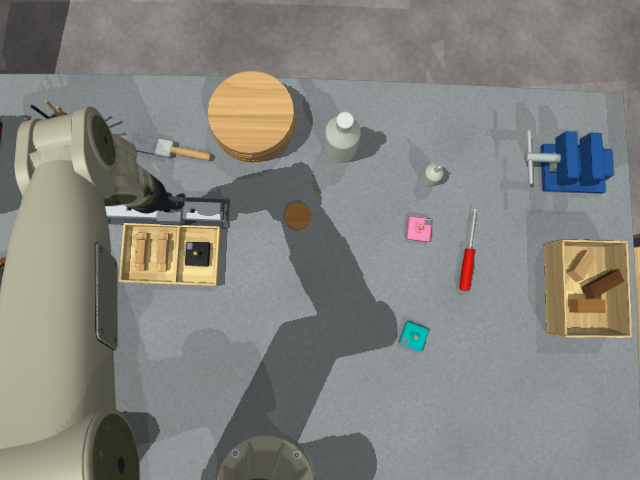

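The knob is at a hard stop: 7 N more force moved it only 0.1 mm. The tray has moved about 20 px, roughly 50 mm, with the parts still flat in it, and the bystanders are where they were. Handing in.

```bash
python3 -c "
from workcell import env
print(env.hand_in()); s=env.get_state(); print(s['clock'],s['tcp_pos'],s['wrist_force'],s['finger_gap'])"
```

```text
the job is handed in; nothing more can be done
None
the job is handed in; nothing more can be done
```

The job is done and handed in at about 35 s of the 72 s allowed. Both feet lie flat in the larger pocket and the black movement flat in the smaller one. The shuttle is in the next hole, and the arm is still gripping the knob and holding it pressed down.

**Last checks**
- **Pin and travel:** I moved the knob about 50 mm along the rail (y 189 → 239–240 mm), and the tray shifted about 20 px in the top view, which agrees. On lowering, the plunger fell below the 9 mm it would read on the rail, with the spring still pulling, so the pin is in the hole.
- **Knob pressed home:** The push is about 19 N, against the 4 N spring. The last 7 N of added force moved it only 0.1 mm, so it is on its stop.
- **Bystanders:** None shows any movement in the final top view.

**Failed or disagreeing**
- **First two grasps of the movement missed:** The real fingertips sit about 30 mm higher than the reported TCP, so the gripper closed in the air without touching anything. I measured this in the depth image and corrected for it in every later move.
- **Small height mismatch at the end:** The TCP dropped 3.2 mm below the knob's rest height, against a nominal 4 mm. I put this down to slight slip in the grip during the pull, but did not measure the knob itself.

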